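Change the filter cartridges of a gas generator and secure the housing lid

TASK

Change the filters in the open housing: take every brown spent cartridge out of its pocket and put it in the yellow tray, and lay every white fresh cartridge flat in a pocket of its own with its green-framed filter face up. When all are in, close the lid fully, and only then turn both red turnbuttons fully across so that they point straight over the lid. Do not disturb the amber bottle, the white beaker or the screwdriver.

Things in the scene. Friction and masses are not known exactly. Their poses are not given: they have to be found in the camera images.
- housing: white open box fixed to the bench, 150 (x) x 300 (y) mm. Origin: centre of its underside; x from its front (robot side) to its hinge side, y to its left. Floor 12 mm, wall tops 64 mm up; walls 7 mm. Three pockets 92 mm apart along y; a cartridge lies with its 60 mm along x, 76 mm along y. Ribs 12 mm high between pockets leave 84 mm; stops 6 mm high in front and behind leave 68 mm.
- pocket_left (a point): centre of the left pocket's floor (12 mm above the bench), seen from the robot; axes as the housing's
- pocket_middle (a point): centre of the middle pocket's floor (12 mm above the bench), seen from the robot; axes as the housing's
- pocket_right (a point): centre of the right pocket's floor (12 mm above the bench), seen from the robot; axes as the housing's
- lid (a joint): angle of the lid, a flat blue frame with a clear pane, 150 x 300 x 6 mm, hinged on the housing's rear (+x) rim: 0 closed flat on the walls, grows as it opens upward to 1.8; 1.57 is upright. It stays where it is left (about 3 N at the edge moves it). A 70 mm wide, 6 mm thick tab sticks out 24 mm past the middle of its free edge, in its plane.
- lid_hinge (a point): middle of the lid's hinge line, on the rear rim (64 mm high)
- lid_edge (a point): middle of the lid's free edge, on its outer (upper when closed) face, 150 mm from the hinge line
- button_left (a joint): angle of the left red turnbutton: 0 open, pointing left along the housing's front; 1.571 (end stop) pointing straight back over the lid. Secures clockwise from above. Flat wing 66 x 16 x 7 mm, underside 73 mm above the bench, carrying an upright fin 54 mm long, 10 mm thick, 26 mm high, on a grey post in front of the housing
- button_right (a joint): angle of the right red turnbutton: 0 open, pointing right along the housing's front; 1.571 (end stop) pointing straight back over the lid. Secures counter-clockwise from above. Flat wing 66 x 16 x 7 mm, underside 73 mm above the bench, carrying an upright fin 54 mm long, 10 mm thick, 26 mm high, on a grey post in front of the housing
- pivot_left (a point): pivot axis of the left turnbutton, at the top of its wing (80 mm above the bench, foot of the fin); the fin runs from 8 mm behind the pivot to 46 mm beyond it
- pivot_right (a point): pivot axis of the right turnbutton, at the top of its wing (80 mm above the bench, foot of the fin); the fin runs from 8 mm behind the pivot to 46 mm beyond it
- tip_left (a point): tip end of the left turnbutton's fin, at mid height of the fin, 46 mm from the pivot axis
- tip_right (a point): tip end of the right turnbutton's fin, at mid height of the fin, 46 mm from the pivot axis
- fresh0: fresh cartridge (may be absent): white block, 40 x 60 x 76 mm, 150 g. Origin at its centre; +x is the normal of its green-framed filter face (76 x 60 mm; the other is plain), y along its 60 mm dimension (grip across this), z along its 76 mm. Starts standing on the bench, z up, filter face sideways, on the robot's left; filter face up it lies 40 mm high.
- fresh1: fresh cartridge (may be absent): white block, 40 x 60 x 76 mm, 150 g. Origin at its centre; +x is the normal of its green-framed filter face (76 x 60 mm; the other is plain), y along its 60 mm dimension (grip across this), z along its 76 mm. Starts standing on the bench, z up, filter face sideways, on the robot's left; filter face up it lies 40 mm high.
- fresh2: fresh cartridge (may be absent): white block, 40 x 60 x 76 mm, 150 g. Origin at its centre; +x is the normal of its green-framed filter face (76 x 60 mm; the other is plain), y along its 60 mm dimension (grip across this), z along its 76 mm. Starts standing on the bench, z up, filter face sideways, on the robot's left; filter face up it lies 40 mm high.
- spent0: spent cartridge (may be absent): brown block with a black-framed face, 40 mm high, 76 x 60 mm in plan, 150 g, lying in a pocket of the housing at the start. Origin at its centre, z up, x along its 60 mm dimension (grip across this), y along its 76 mm dimension.
- spent1: spent cartridge (may be absent): brown block with a black-framed face, 40 mm high, 76 x 60 mm in plan, 150 g, lying in a pocket of the housing at the start. Origin at its centre, z up, x along its 60 mm dimension (grip across this), y along its 76 mm dimension.
- spent2: spent cartridge (may be absent): brown block with a black-framed face, 40 mm high, 76 x 60 mm in plan, 150 g, lying in a pocket of the housing at the start. Origin at its centre, z up, x along its 60 mm dimension (grip across this), y along its 76 mm dimension.
- tray: yellow open tray for spent cartridges, fixed to the bench on the robot's right, 220 (x) x 150 (y) x 35 mm, walls and floor 5 mm. Origin at the centre of its underside
- amber: bystander: amber glass bottle, 60 mm diameter, 130 mm high; origin under its centre
- beaker: bystander: white open beaker, 64 mm diameter, 80 mm high; origin under its centre
- driver: bystander: screwdriver lying on the bench close to the robot
Not all that is in view belongs to the job. Leave any blue or pink look-alike of the spent1 alone. Leave any blue look-alike of the fresh1 alone.

How it is judged:
By the outcome, as a careful person would: the job done as asked, in the order asked, and still so for the second after the job is handed in, with the robot touching nothing.
Of fresh0, fresh1, fresh2 only 2 to 3 are there at a start; the rules pass over those that are not, and their reading is None.
Of spent0, spent1, spent2 only 1 to 2 are there at a start; the rules pass over those that are not, and their reading is None.
At some moment in a run one of fresh0, fresh1, fresh2 may be knocked a few centimetres aside while the robot is not near it.
It also fails if it takes over 210 s, if anything falls off the work surface, if the arm or the gripper's body presses on something with over 40 N, if the wrist force passes 120 N, or if a joint passes its speed limit or range.

ROBOT

A 7-joint arm with a two-finger parallel gripper is mounted at the origin on the work surface. World frame = base frame: x ahead of the robot, y to its left, z up, the work surface at z = 0. Lengths are in m, angles in rad, forces in N, time in s.
With the tool pointing down it reaches from about 0.425 to 0.875 m from the base axis. Payload 4.7 kg.
Tool frame: the origin (TCP) lies at the very end of the fingers, on their centre line; the grasp point (between the pads) lies 19 mm behind it (arm.grasp_offset is the distance from the TCP to the grasp point, in m); y points along the fingers, x is the direction in which the jaws open and shut, and the axes are right-handed (so a half turn about y gives the same grasp; the last joint's range is limited). The gripper opens to 85 mm and grips with 20 to 120 N. Pads are 22 mm wide; open, the fingers measure 114 mm over their backs; the gripper's body (76 mm by 85 mm) begins 54 mm behind the grasp point. The pads swing forward as they close: fully open they stand 13 mm farther back than shut.
Start: joints at [-1.14, 0.321, -0.07, 1.45, 0.023, 1.371, -0.057], TCP at [0.263, 0.594, 0.231] pointing down, gripper open.
Joint ranges: [-2.86, 2.86], [-0.3, 2.09], [-1.38, 1.24], [0.06, 2.45], [-1.56, 4.7], [0.09, 2.05], [-2.69, 2.69]. Speed limits (rad/s): [2.57, 2.57, 3.14, 3.14, 3.14, 3.14, 3.14].

INTERFACE

Orientations are given as a unit quaternion [w, x, y, z].
In Python, from plant import arm gives the robot as it stands. The module is installed in compiled form; this text tells all that it offers.
- The arm moves only by the tool drive_tool, never from a script. Its argument "steps" is text: rows parted by semicolons, each of 7 numbers parted by spaces: the shift along the tool's x, y, z in m, then the turn, a rotation vector about the tool's x, y, z in degrees, then the finger opening in m, from 0 to 0.0854. In form: tx ty tz wx wy wz grip; .... A call has 1 to 20 rows; each row is the pose to reach, as a shift and turn from the pose commanded when the call began, along the tool's axes at that moment; what a row does not reach only later rows make up. A row lasts 1/12 s, in which the tool goes at most 41.7 mm and 7.16 degrees, less where a joint would pass 70% of its speed; a pose out of reach is approached as far as the arm can. A call with a gripper value outside its range is refused whole. The fingers move at their own pace and stop on an object; the grip force is fixed at half the most. Time passes only in rows, so rows that repeat a pose let the fingers close. It gives the time, the measured TCP pose, the force and the opening at its end, in the units of the state.
- arm.state(): the state, without advancing time (a new reading comes with each control period).
- arm.capture(name): name is "scene" or "top" or "wrist"; returns a dict with "color" (384x512x3 uint8, blue, green, red), "depth" (384x512 float32, m along the optical axis (not along the pixel's ray), 0 where there is no reading), "intrinsics" (3x3 intrinsics, pixels), "world_from_camera" (4x4, takes a point from camera to world coordinates). Camera axes: x right, y down, z forward; pixel columns grow to the right and rows downward; lengths in m; the calibration is good to about 2 mm. A picture is of the moment at which its call begins.
- arm.sign_off(): hands the job in, once; it reports no verdict.
Trained networks look in a picture, given as the dict that the camera call returned (one of the last four; its "shot" number tells which), for a name from the list of things; names that differ only in an ending like _2 or _b are one class to them, and where a whole thing is asked for, a point or a joint stands for the part that bears it (a point fixed in the world has none). Each returns a list of dicts, best first, with "score" (0 to 1); they miss things now and then, are a little off and sometimes report something else, mostly with a low value. They report only what shows in the picture. A call takes as long as a camera call. They do not tell look-alikes from the thing itself.
- arm.boxes_of(picture, label): "box" ([left, top, right, bottom] in pixels, round what is visible of it).
The state is a dict: "clock": time; "joint_pos": joint angles; "qd": joint speeds; "joint_torque": joint torques, N m; "ee_pos": TCP position; "eef_rot": TCP orientation; "force": force on the tool from outside, world axes, zero at the start; "ft_torque": the same for the moment, N m; "grip_width": opening from 0.0 (shut) to 1.0 (fully open).
Only numpy, scipy, OpenCV 4.12 (cv2) and the standard library are available. Lean on these libraries where they do the work, as an engineer would, in place of code of your own. Each camera call takes 0.05 s, during which the arm holds its last target.

## Working session

There is one attempt and no reset: what is moved stays moved. The work goes in short steps, Python scripts to look and compute and a tool call to move; the robot and the scene stay as the last step left them, time stands still between calls to the robot, and variables do not carry over. Pictures are saved under pics/ and viewed, and the job is handed in when it is done.

Besides the shell and the picture viewer there is one more tool, called after "Call:" as name(argument=value, ...) on one line, values as JSON. drive_tool: Moves the arm, as the interface text tells. Its arguments: {"type":"object","properties":{"steps":{"type":"string"}},"required":["steps"]}

```bash
mkdir -p pics; ls
cat > h.py <<'E'
import numpy as np, cv2
from plant import arm
from scipy.spatial.transform import Rotation as R
def snap(name,fn):
    p=arm.capture(name); cv2.imwrite('pics/'+fn+'.png',p['color']); return p
def pt(p,u,v,d=None):
    K=p['intrinsics'];d=p['depth'][int(v),int(u)] if d is None else d
    c=np.array([(u-K[0,2])/K[0,0]*d,(v-K[1,2])/K[1,1]*d,d,1]); return (p['world_from_camera']@c)[:3]
def cloud(p):
    K=p['intrinsics'];d=p['depth'];v,u=np.indices(d.shape)
    c=np.stack([(u-K[0,2])/K[0,0]*d,(v-K[1,2])/K[1,1]*d,d],-1)
    T=p['world_from_camera'];return c@T[:3,:3].T+T[:3,3]
def rot(s=None):
    s=s or arm.state();q=s['eef_rot'];return R.from_quat([q[1],q[2],q[3],q[0]])
E
python3 - <<'E'
from h import *
np.set_printoptions(precision=4,suppress=True)
s=arm.state();print(s);print(rot(s).as_matrix())
for n in ['scene','top','wrist']:
    p=snap(n,n+'0');print(n,p['world_from_camera'])
    for l in ['fresh0','spent0','tray','housing','lid','button_left','button_right','amber','beaker','driver']:
        print(l,[(np.round(b['box']).tolist(),round(b['score'],2)) for b in arm.boxes_of(p,l)])
E
```

```text
pics
{'clock': 0.0, 'joint_pos': array([-1.1399,  0.3218, -0.0701,  1.4517,  0.0226,  1.3708, -0.0569]), 'qd': array([-0.0006, -0.0013,  0.0001, -0.0013, -0.0021,  0.0009,  0.0005]), 'joint_torque': array([  0.0002, -49.3586,  -0.382 , -31.4338,   0.0129,   0.0114,
         0.    ]), 'ee_pos': array([0.263 , 0.5938, 0.2302]), 'eef_rot': array([-0.5922,  0.593 ,  0.3852, -0.3863]), 'force': array([ 0.8267, -0.7133, -0.6785]), 'ft_torque': array([-0.0435, -0.0066,  0.0171]), 'grip_width': 0.9991424201600484}
[[ 0.4048 -0.0007 -0.9144]
 [ 0.9144 -0.0018  0.4048]
 [-0.0019 -1.     -0.0001]]
scene [[ 0.9422  0.2338 -0.2401  0.7749]
 [ 0.335  -0.6706  0.6618 -0.7378]
 [-0.0063 -0.704  -0.7102  0.9158]
 [ 0.      0.      0.      1.    ]]
fresh0 [([248.0, 148.0, 263.0, 173.0], 0.85), ([219.0, 141.0, 236.0, 168.0], 0.73), ([276.0, 131.0, 290.0, 156.0], 0.56), ([284.0, 156.0, 299.0, 185.0], 0.49)]
spent0 [([246.0, 219.0, 274.0, 248.0], 0.77), ([304.0, 229.0, 330.0, 255.0], 0.67), ([292.0, 266.0, 323.0, 300.0], 0.64), ([276.0, 165.0, 296.0, 267.0], 0.55)]
tray [([144.0, 284.0, 244.0, 364.0], 0.
[... 1205 characters left out ...]
]
button_right [([239.0, 218.0, 262.0, 225.0], 0.7), ([305.0, 208.0, 332.0, 218.0], 0.41), ([224.0, 144.0, 337.0, 228.0], 0.41)]
amber [([363.0, 135.0, 386.0, 160.0], 0.73)]
beaker [([156.0, 114.0, 178.0, 143.0], 0.59)]
driver [([301.0, 235.0, 337.0, 252.0], 0.74), ([220.0, 146.0, 340.0, 230.0], 0.54)]
wrist [[ 0.4056  0.8761  0.2606  0.1967]
 [ 0.9141 -0.3887 -0.1158  0.6237]
 [-0.0002  0.2851 -0.9585  0.3747]
 [ 0.      0.      0.      1.    ]]
fresh0 [([184.0, 292.0, 232.0, 330.0], 0.63), ([34.0, 229.0, 113.0, 293.0], 0.6), ([87.0, 339.0, 116.0, 363.0], 0.49)]
spent0 []
tray []
housing []
lid []
button_left [([87.0, 340.0, 118.0, 363.0], 0.75)]
button_right []
amber []
beaker []
driver []
```

Run:
```python
import cv2
for n in ['top','scene']:
    i=cv2.imread(f'pics/{n}0.png'); i=i[90:270,120:430] if n=='top' else i[110:380,130:400]
    cv2.imwrite(f'pics/{n}0z.png',cv2.resize(i,None,fx=2.5,fy=2.5,interpolation=cv2.INTER_CUBIC)[:600,:800])
```

```text
(no output)
```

View pics/top0z.png

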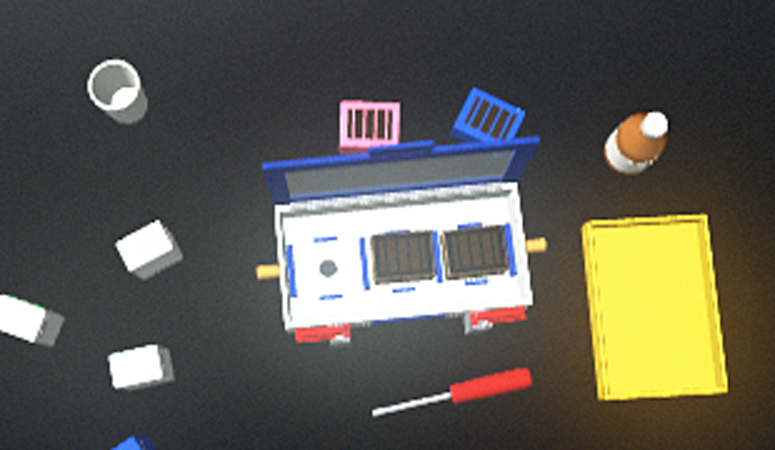

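View pics/scene0z.png

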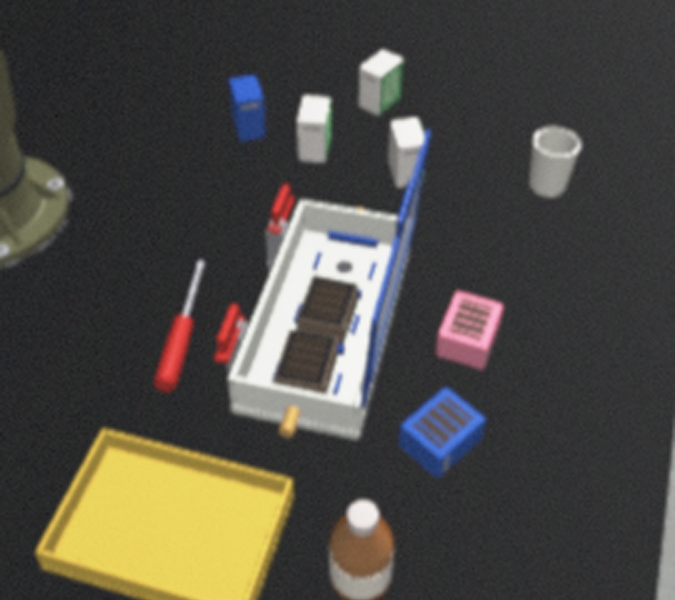

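View pics/wrist0.png

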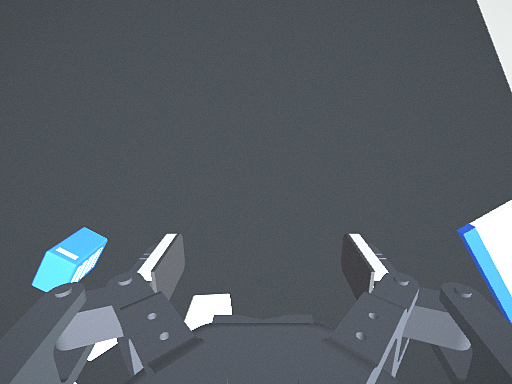

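```bash
cat > m.py <<'E'
from h import *
np.set_printoptions(precision=4,suppress=True)
def comps(p,mask,mn=15):
    n,l,st,c=cv2.connectedComponentsWithStats(mask.astype(np.uint8),connectivity=4)
    return [(l==i) for i in range(1,n) if st[i,4]>=mn]
def fresh(p,zlo=.060,zhi=.092,ymin=.17,xmax=.9):
    """top faces by height: list of (centre xy,z, long-axis angle deg, size)"""
    C=cloud(p);z=C[...,2]
    hsv=cv2.cvtColor(p['color'],cv2.COLOR_BGR2HSV)
    m=(z>zlo)&(z<zhi)&(C[...,1]>ymin)&(C[...,0]>.2)&(C[...,0]<xmax)&(p['depth']>0)
    out=[]
    for k in comps(p,m):
        P=C[k]; (c,sz,a)=cv2.minAreaRect((P[:,:2]*1000).astype(np.float32))
        if sz[0]<sz[1]: sz=sz[::-1];a+=90
        h=np.median(hsv[k],0)
        out.append((np.round(c,1),round(float(np.median(P[:,2])),4),round((a+90)%180-90,1),np.round(sz,1),int(k.sum()),h,[np.where(k)[1].mean().round(),np.where(k)[0].mean().round()]))
    return out
E
python3 - <<'E'
from m import *
p=snap('top','t1')
for f in fresh(p):print(*f)
C=cloud(p)
# housing white rim 64mm, tray rim 35mm, 
for nm,z0,z1,y0,y1,x0,x1 in [('rim',.060,.068,-.25,.2,.3,.9),('tray',.030,.039,-.6,-.2,.2,.9),('spent',.048,.056,-.2,.2,.3,.9)]:
    z=C[...,2];m=(z>z0)&(z<z1)&(C[...,1]>y0)&(C[...,1]<y1)&(C[...,0]>x0)&(C[...,0]<x1)
    for k in comps(p,m,20):
        P=C[k];r=cv2.minAreaRect((P[:,:2]*1000).astype(np.float32));print(nm,r,k.sum(),np.median(P[:,2]))
# red buttons
hsv=cv2.cvtColor(p['color'],cv2.COLOR_BGR2HSV)
m=((hsv[...,0]<8)|(hsv[...,0]>172))&(hsv[...,1]>130)&(hsv[...,2]>60)
for k in comps(p,m,10):
    P=C[k];print('red',np.median(P,0),P.min(0),P.max(0),k.sum())
m=(hsv[...,0]>100)&(hsv[...,0]<130)&(hsv[...,1]>130)&(C[...,2]>.06)
for k in comps(p,m,10):
    P=C[k];print('blue',np.median(P,0),P.min(0),P.max(0),k.sum())
E
```

```text
[734.4 313.5] 0.0767 43.1 [63.  61.4] 172 [ 52.    6.  220.5] [np.float64(165.0), np.float64(123.0)]
[533.8 272.3] 0.0756 -62.6 [61.1 41. ] 284 [  0.   0. 255.] [np.float64(178.0), np.float64(188.0)]
[448.1 420. ] 0.076 69.6 [60.6 40.8] 291 [  0.   0. 255.] [np.float64(128.0), np.float64(217.0)]
[389.5 279.4] 0.0757 -78.0 [60.6 41. ] 294 [  0.   0. 255.] [np.float64(174.0), np.float64(236.0)]
[276.5 293.5] 0.076 -55.3 [60.3 41. ] 310 [109. 188. 247.] [np.float64(169.0), np.float64(275.0)]
rim ((572.26025390625, -160.58218383789062), (68.7998046875, 48.55625915527344), 7.463897705078125) 78 0.06414982851547657
rim ((598.442626953125, -97.68215942382812), (7.8471808433532715, 58.126678466796875), 5.016481876373291) 35 0.06392299857746009
rim ((591.8047485351562, -22.754615783691406), (8.93941879272461, 86.08706665039062), 4.861507892608643) 56 0.06432618750803887
rim ((585.6918334960938, 41.794036865234375), (7.824432373046875, 36.7609977722168), 4.7439422607421875) 30 0.06471241770996161
rim ((569.05224609375, 109.80817413330078), (22.42202377319336, 39.60855484008789), 60.33706283569
[... 1663 characters left out ...]
4.189857006072998) 426 0.05268179329138789
red [ 0.4418 -0.1513  0.1025] [ 0.3253 -0.1956 -0.0035] [0.4535 0.0231 1.2335] 108
red [0.4218 0.0633 0.1012] [ 0.4153  0.0278 -0.0042] [0.4327 0.0899 0.1116] 105
red [ 0.3621 -0.1464  0.0231] [ 0.3253 -0.199  -0.0056] [0.3831 0.0231 1.2335] 279
blue [ 0.6128 -0.1193  0.2122] [ 0.3253 -0.1801  0.1469] [0.6229 0.0231 1.2335] 273
blue [0.5979 0.0629 0.2127] [0.3253 0.0037 0.2016] [0.6054 0.1169 1.2335] 132
blue [ 0.6043 -0.0351  0.2149] [ 0.6032 -0.0421  0.2063] [ 0.6053 -0.0228  0.22  ] 10
blue [ 0.6065 -0.1422  0.0774] [ 0.6045 -0.1537  0.0709] [ 0.6079 -0.1274  0.086 ] 10
blue [0.2757 0.2929 0.0761] [0.2445 0.0231 0.0606] [0.3253 0.3257 1.2335] 298
```

```bash
cat >> m.py <<'E'
def Rdown(yaw,tilt=0,axis='x'):
    """tool x at yaw deg, tool y down; then tilt deg about tool x (local)"""
    c,s=np.cos(np.radians(yaw)),np.sin(np.radians(yaw))
    M=np.array([[c,0,-s],[s,0,c],[0,-1,0]])
    return R.from_matrix(M)*R.from_rotvec(np.radians(tilt)*np.eye(3)['xyz'.index(axis)])
def go(pos,Rt,tag=''):
    s=arm.state();R0=rot(s)
    d=R0.inv().apply(np.array(pos)-s['ee_pos']);w=(R0.inv()*Rt).as_rotvec(degrees=True)
    n=np.ceil(max(np.linalg.norm(d)/.0417,np.linalg.norm(w)/7.16))
    print(tag,'rel',np.round(d,4),np.round(w,1),'rows>=',n)
E
python3 - <<'E'
from m import *
p=snap('top','t2');q=arm.capture('scene')
C=cloud(p);z=C[...,2]
def ext(m,a,nm):
    P=C[m][:,:2];a=np.radians(a);ex=np.array([np.cos(a),np.sin(a)]);ey=np.array([-ex[1],ex[0]])
    u,v=P@ex,P@ey
    lo=[np.percentile(u,.5),np.percentile(v,.5)];hi=[np.percentile(u,99.5),np.percentile(v,99.5)]
    c=(np.array(lo)+hi)/2;print(nm,np.degrees(a),'size',np.array(hi)-lo,'centre',c[0]*ex+c[1]*ey)
m=(abs(z-.064)<.003)&(C[...,1]>-.25)&(C[...,1]<.2)&(C[...,0]>.42)&(C[...,0]<.602)
hsv=cv2.cvtColor(p['color'],cv2.COLOR_BGR2HSV)
mw=m&(hsv[...,1]<60)
# lateral extents
for a in (4.5,5,5.5): ext(mw,a,'housing')
m=(z>.028)&(z<.039)&(C[...,1]<-.25)&(C[...,1]>-.46)&(C[...,0]>.3)&(C[...,0]<.6)&(hsv[...,1]>100)
for a in (2,2.5,3): ext(m,a,'tray')
m=(z>.05)&(z<.14)&(C[...,1]<-.25)&(C[...,0]>.5)&(p['depth']>0)
print('amber',C[m].min(0),C[m].max(0))
m=((hsv[...,0]<8)|(hsv[...,0]>172))&(hsv[...,1]>110)&(z>.098)&(z<.112)
for k in comps(p,m,10):
    P=C[k];print('fin',cv2.minAreaRect((P[:,:2]*1000).astype(np.float32)),k.sum(),P[:,2].max())
hs=cv2.cvtColor(q['color'],cv2.COLOR_BGR2HSV)
D=cloud(q)
m=(hs[...,0]>40)&(hs[...,0]<85)&(hs[...,1]>50)
for k in comps(q,m,4): print('green',np.median(D[k],0),k.sum())
# lid pts
m=(z>.09)&(z<.26)&(C[...,0]>.56)&(C[...,0]<.68)&(C[...,1]<.12)&(C[...,1]>-.2)
P=C[m];
for y in (-.15,0.05):
    k=abs(P[:,1]-y)<.03
    Q=P[k]; print('lid',y,Q[:,2].max(),Q[Q[:,2]>Q[:,2].max()-.012].mean(0),Q[Q[:,2]<.11].mean(0))
cv2.imwrite('pics/f1.png',cv2.resize(q['color'][120:200,210:310],None,fx=6,fy=6,interpolation=cv2.INTER_CUBIC))
E
```

```text
housing 4.5 size [0.1491 0.2995] centre [ 0.5199 -0.0384]
housing 5.0 size [0.1489 0.2992] centre [ 0.5205 -0.0382]
housing 5.5 size [0.1505 0.2992] centre [ 0.5204 -0.0384]
tray 2.0 size [0.22   0.1526] centre [ 0.4588 -0.3504]
tray 2.5 size [0.2196 0.1519] centre [ 0.4589 -0.3508]
tray 3.0000000000000004 size [0.2197 0.1512] centre [ 0.4587 -0.3506]
amber [ 0.6305 -0.3596  0.0503] [ 0.6878 -0.3023  0.1357]
fin ((443.1473388671875, -149.1648406982422), (9.398399353027344, 52.97603988647461), 6.834280490875244) 61 0.10964124480731763
fin ((424.9689636230469, 58.07819747924805), (9.292937278747559, 49.7430419921875), 3.956620454788208) 58 0.11008004852303666
green [0.2309 0.9076 0.1942] 13
green [0.2602 0.9108 0.1949] 9
green [-0.3541  0.2784  0.2652] 296
green [0.4678 0.4193 0.0312] 119
green [0.4077 0.2939 0.0063] 38
lid -0.15 0.21766551747301932 [ 0.617  -0.1512  0.2123] [ 0.609  -0.1516  0.1005]
lid 0.05 0.21688683066722247 [0.5991 0.0507 0.213 ] [0.5917 0.052  0.099 ]
```

View pics/f1.png

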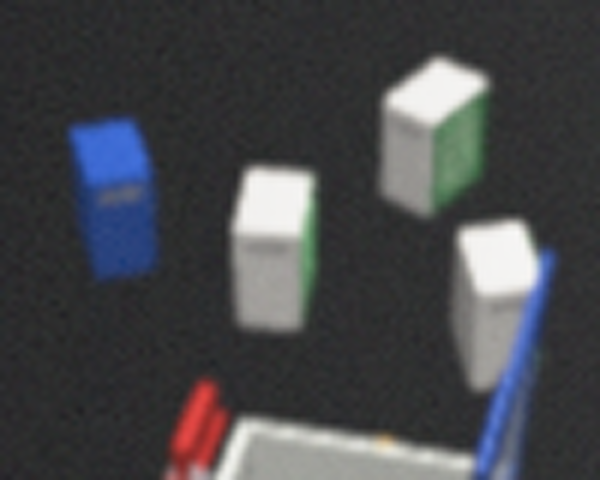

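Run:
```python
from m import *
go([.500,-.05,.22],Rdown(5),'via')
go([.5273,-.1287,.13],Rdown(5),'above')
go([.5273,-.1287,.024],Rdown(5),'grasp')
```

```text
via rel [-0.4933  0.0113 -0.4774] [-0.  61.1  0. ] rows>= 17.0
above rel [-0.5542  0.1013 -0.5342] [-0.  61.1  0. ] rows>= 19.0
grasp rel [-0.5543  0.2073 -0.5342] [-0.  61.1  0. ] rows>= 20.0
```

Call:
drive_tool(steps="-0.4933 0.0113 -0.4774 0 61.1 0 0.085;-0.4933 0.0113 -0.4774 0 61.1 0 0.085;-0.4933 0.0113 -0.4774 0 61.1 0 0.085;-0.4933 0.0113 -0.4774 0 61.1 0 0.085;-0.4933 0.0113 -0.4774 0 61.1 0 0.085;-0.4933 0.0113 -0.4774 0 61.1 0 0.085;-0.4933 0.0113 -0.4774 0 61.1 0 0.085;-0.4933 0.0113 -0.4774 0 61.1 0 0.085;-0.4933 0.0113 -0.4774 0 61.1 0 0.085;-0.4933 0.0113 -0.4774 0 61.1 0 0.085;-0.4933 0.0113 -0.4774 0 61.1 0 0.085;-0.4933 0.0113 -0.4774 0 61.1 0 0.085;-0.4933 0.0113 -0.4774 0 61.1 0 0.085;-0.4933 0.0113 -0.4774 0 61.1 0 0.085;-0.4933 0.0113 -0.4774 0 61.1 0 0.085;-0.4933 0.0113 -0.4774 0 61.1 0 0.085;-0.4933 0.0113 -0.4774 0 61.1 0 0.085;-0.5542 0.1013 -0.5342 0 61.1 0 0.085;-0.5542 0.1013 -0.5342 0 61.1 0 0.085;-0.5542 0.1013 -0.5342 0 61.1 0 0.085")

```text
clock: 3.47
ee_pos: [0.5281, -0.1301, 0.1296]
eef_rot: [0.706, -0.706, -0.032, 0.03]
force: [1.0, 1.0, 0.1]
grip_width: 0.994
```

Run:
```python
from m import *
s=arm.state();print(s['ee_pos'],s['joint_pos'],s['clock'],s['force'])
snap('wrist','w1')
go([.5273,-.1287,.13],Rdown(5),'above')
go([.5273,-.1287,.024],Rdown(5),'grasp')
```

```text
[ 0.5281 -0.1301  0.1296] [-0.4319  0.1961  0.6966  1.8668 -0.1399  1.1251  0.4033] 3.4667 [0.9963 1.0304 0.1037]
above rel [ 0.003  -0.0067  0.0067] [ 0.3 -0.3 -0.4] rows>= 1.0
grasp rel [0.0037 0.0993 0.0072] [ 0.3 -0.3 -0.4] rows>= 3.0
```

View pics/w1.png

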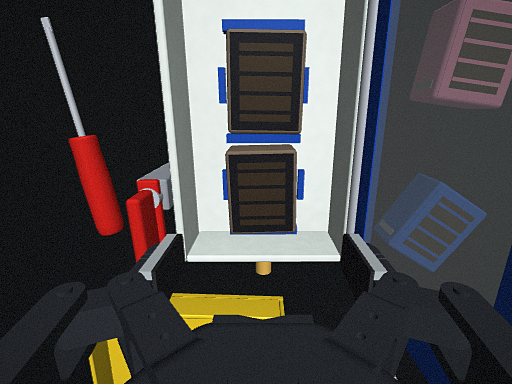

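```bash
cat >> m.py <<'E'
import pickle
def setcmd(pos,Rt): pickle.dump((np.array(pos,float),Rt.as_quat()),open('cmd.pkl','wb'))
def seq(wps,save=True):
    """wps: list of (pos,Rt,tag). relative to stored commanded pose"""
    p0,q0=pickle.load(open('cmd.pkl','rb'));R0=R.from_quat(q0)
    s=arm.state();print('t',s['clock'],'meas-cmd mm',np.round((s['ee_pos']-p0)*1e3,1),'deg',round(np.degrees((R0.inv()*rot(s)).magnitude()),2),'grip',round(s['grip_width'],3),'F',np.round(s['force'],1))
    pp,pr=p0,R0
    for pos,Rt,tag in wps:
        pos=np.array(pos,float);d=R0.inv().apply(pos-p0);w=(R0.inv()*Rt).as_rotvec(degrees=True)
        n=np.ceil(max(np.linalg.norm(pos-pp)/.0417,np.degrees((pr.inv()*Rt).magnitude())/7.16))
        print(tag,' '.join(f'{x+0:.4f}' for x in d),' '.join(f'{x+0:.1f}' for x in w),'rows>=',int(n));pp,pr=pos,Rt
    if save:setcmd(pos,Rt)
E
python3 - <<'E'
from m import *
setcmd([.5273,-.1287,.13],Rdown(5))
seq([([.5273,-.1287,.023],Rdown(5),'grasp')])
E
```

```text
t 3.5167 meas-cmd mm [-2.5 -7.  -6.6] deg 0.57 grip 0.995 F [-1.2 -3.6 -2.4]
grasp 0.0000 0.1070 0.0000 0.0 0.0 0.0 rows>= 3
```

Call:
drive_tool(steps="0 0 0 0 0 0 0.085;0 0 0 0 0 0 0.085;0 0 0 0 0 0 0.085;0 0 0 0 0 0 0.085")

```text
clock: 3.85
ee_pos: [0.5284, -0.1273, 0.1315]
eef_rot: [0.707, -0.706, -0.033, 0.031]
force: [0.1, 0.2, -0.1]
grip_width: 0.996
```

Run:
```python
from m import *
seq([([.5273,-.1287,.023],Rdown(5),'grasp')])
```

```text
t 3.85 meas-cmd mm [  1.1   1.4 108.5] deg 0.23 grip 0.996 F [ 0.1  0.2 -0.1]
grasp 0.0000 0.0000 0.0000 0.0 0.0 0.0 rows>= 0
```

Run:
```python
from m import *
setcmd([.5273,-.1287,.13],Rdown(5))
seq([([.5263,-.130,.022],Rdown(5),'grasp')])
```

```text
t 3.85 meas-cmd mm [1.1 1.4 1.5] deg 0.23 grip 0.996 F [ 0.1  0.2 -0.1]
grasp -0.0011 0.1080 -0.0012 0.0 0.0 0.0 rows>= 3
```

Call:
drive_tool(steps="-0.001 0.03 -0.001 0 0 0 0.085;-0.001 0.06 -0.001 0 0 0 0.085;-0.001 0.09 -0.001 0 0 0 0.085;-0.001 0.108 -0.001 0 0 0 0.085;-0.001 0.108 -0.001 0 0 0 0.085;-0.001 0.108 -0.001 0 0 0 0.085;-0.001 0.108 -0.001 0 0 0 0.04;-0.001 0.108 -0.001 0 0 0 0.04;-0.001 0.108 -0.001 0 0 0 0.04;-0.001 0.108 -0.001 0 0 0 0.04;-0.001 0.108 -0.001 0 0 0 0.04;-0.001 0.108 -0.001 0 0 0 0.04")

```text
clock: 4.85
ee_pos: [0.5285, -0.1298, 0.0245]
eef_rot: [0.707, -0.706, -0.033, 0.03]
force: [-0.1, -0.0, 6.7]
grip_width: 0.688
```

Run:
```python
from m import *
seq([([.5263,-.130,.16],Rdown(5),'up'),([.511,-.3485,.15],Rdown(2.5),'over'),([.511,-.3485,.018],Rdown(2.5),'down')])
```

```text
t 4.85 meas-cmd mm [2.2 0.2 2.5] deg 0.26 grip 0.688 F [-0.1 -0.   6.7]
up 0.0000 -0.1380 0.0000 0.0 0.0 0.0 rows>= 4
over -0.0343 -0.1280 -0.2163 0.0 2.5 0.0 rows>= 6
down -0.0343 0.0040 -0.2163 0.0 2.5 0.0 rows>= 4
```

Call:
drive_tool(steps="0 -0.03 0 0 0 0 0.04;0 -0.07 0 0 0 0 0.04;0 -0.11 0 0 0 0 0.04;0 -0.138 0 0 0 0 0.04;-0.0343 -0.128 -0.2163 0 2.5 0 0.04;-0.0343 -0.128 -0.2163 0 2.5 0 0.04;-0.0343 -0.128 -0.2163 0 2.5 0 0.04;-0.0343 -0.128 -0.2163 0 2.5 0 0.04;-0.0343 -0.128 -0.2163 0 2.5 0 0.04;-0.0343 -0.128 -0.2163 0 2.5 0 0.04;-0.0343 -0.128 -0.2163 0 2.5 0 0.04;-0.0343 -0.1 -0.2163 0 2.5 0 0.04;-0.0343 -0.065 -0.2163 0 2.5 0 0.04;-0.0343 -0.03 -0.2163 0 2.5 0 0.04;-0.0343 -0.005 -0.2163 0 2.5 0 0.04;-0.0343 0.004 -0.2163 0 2.5 0 0.04;-0.0343 0.004 -0.2163 0 2.5 0 0.04;-0.0343 0.004 -0.2163 0 2.5 0 0.04;-0.0343 0.004 -0.2163 0 2.5 0 0.04;-0.0343 0.004 -0.2163 0 2.5 0 0.085")

```text
clock: 6.52
ee_pos: [0.5121, -0.3476, 0.0189]
eef_rot: [-0.707, 0.707, 0.016, -0.015]
force: [-0.4, 1.4, -0.3]
grip_width: 0.812
```

Run:
```python
from m import *
seq([([.511,-.3485,.15],Rdown(2.5),'up'),([.5213,-.041,.15],Rdown(5),'over'),([.5213,-.041,.022],Rdown(5),'down')])
```

```text
t 6.5167 meas-cmd mm [1.1 0.9 0.9] deg 0.12 grip 0.812 F [-0.4  1.4 -0.3]
up 0.0000 -0.1320 0.0000 0.0 0.0 0.0 rows>= 4
over 0.0237 -0.1320 0.3068 0.0 -2.5 0.0 rows>= 8
down 0.0237 -0.0040 0.3068 0.0 -2.5 0.0 rows>= 4
```

Call:
drive_tool(steps="0 0 0 0 0 0 0.085;0 0 0 0 0 0 0.085;0 -0.03 0 0 0 0 0.085;0 -0.07 0 0 0 0 0.085;0 -0.11 0 0 0 0 0.085;0 -0.132 0 0 0 0 0.085;0.0237 -0.132 0.3068 0 -2.5 0 0.085;0.0237 -0.132 0.3068 0 -2.5 0 0.085;0.0237 -0.132 0.3068 0 -2.5 0 0.085;0.0237 -0.132 0.3068 0 -2.5 0 0.085;0.0237 -0.132 0.3068 0 -2.5 0 0.085;0.0237 -0.132 0.3068 0 -2.5 0 0.085;0.0237 -0.132 0.3068 0 -2.5 0 0.085;0.0237 -0.132 0.3068 0 -2.5 0 0.085;0.0237 -0.132 0.3068 0 -2.5 0 0.085;0.0237 -0.1 0.3068 0 -2.5 0 0.085;0.0237 -0.08 0.3068 0 -2.5 0 0.085;0.0237 -0.08 0.3068 0 -2.5 0 0.085")

```text
clock: 8.02
ee_pos: [0.5182, -0.0417, 0.0946]
eef_rot: [-0.706, 0.707, 0.028, -0.033]
force: [-1.4, 0.8, 0.0]
grip_width: 0.994
```

Run:
```python
from m import *
setcmd([.5213,-.041,.098],Rdown(5))
seq([([.5213,-.041,.022],Rdown(5),'down')])
```

```text
t 8.0167 meas-cmd mm [-3.1 -0.7 -3.4] deg 0.39 grip 0.994 F [-1.4  0.8  0. ]
down 0.0000 0.0760 0.0000 0.0 0.0 0.0 rows>= 2
```

Descend, grip, lift, and carry towards tray B.

Call:
drive_tool(steps="0 0 0 0 0 0 0.085;0 0.025 0 0 0 0 0.085;0 0.05 0 0 0 0 0.085;0 0.07 0 0 0 0 0.085;0 0.076 0 0 0 0 0.085;0 0.076 0 0 0 0 0.085;0 0.076 0 0 0 0 0.04;0 0.076 0 0 0 0 0.04;0 0.076 0 0 0 0 0.04;0 0.076 0 0 0 0 0.04;0 0.076 0 0 0 0 0.04;0 0.076 0 0 0 0 0.04")

```text
clock: 9.02
ee_pos: [0.5233, -0.0409, 0.0243]
eef_rot: [0.707, -0.706, -0.032, 0.029]
force: [-0.3, -0.9, 5.6]
grip_width: 0.692
```

Run:
```python
from m import *
seq([([.5213,-.041,.16],Rdown(5),'up'),([.407,-.353,.15],Rdown(2.5),'over'),([.407,-.353,.018],Rdown(2.5),'down')])
```

```text
t 9.0167 meas-cmd mm [2.  0.1 2.3] deg 0.24 grip 0.692 F [-0.3 -0.9  5.6]
up 0.0000 -0.1380 0.0000 0.0 0.0 0.0 rows>= 4
over -0.1411 -0.1280 -0.3009 0.0 2.5 0.0 rows>= 8
down -0.1411 0.0040 -0.3009 0.0 2.5 0.0 rows>= 4
```

Call:
drive_tool(steps="0 -0.03 0 0 0 0 0.04;0 -0.07 0 0 0 0 0.04;0 -0.11 0 0 0 0 0.04;0 -0.138 0 0 0 0 0.04;-0.1411 -0.128 -0.3009 0 2.5 0 0.04;-0.1411 -0.128 -0.3009 0 2.5 0 0.04;-0.1411 -0.128 -0.3009 0 2.5 0 0.04;-0.1411 -0.128 -0.3009 0 2.5 0 0.04;-0.1411 -0.128 -0.3009 0 2.5 0 0.04;-0.1411 -0.128 -0.3009 0 2.5 0 0.04;-0.1411 -0.128 -0.3009 0 2.5 0 0.04;-0.1411 -0.128 -0.3009 0 2.5 0 0.04;-0.1411 -0.128 -0.3009 0 2.5 0 0.04;-0.1411 -0.095 -0.3009 0 2.5 0 0.04;-0.1411 -0.06 -0.3009 0 2.5 0 0.04;-0.1411 -0.025 -0.3009 0 2.5 0 0.04;-0.1411 0.004 -0.3009 0 2.5 0 0.04;-0.1411 0.004 -0.3009 0 2.5 0 0.04;-0.1411 0.004 -0.3009 0 2.5 0 0.04;-0.1411 0.004 -0.3009 0 2.5 0 0.085")

```text
clock: 10.68
ee_pos: [0.4075, -0.3528, 0.0186]
eef_rot: [-0.707, 0.707, 0.016, -0.015]
force: [0.5, 0.6, -0.2]
grip_width: 0.81
```

Run:
```python
from m import *
p=snap('top','t3')
for f in fresh(p):print(*f)
seq([([.407,-.353,.2],Rdown(2.5),'up')])
```

```text
[735.2 314.5] 0.0763 16.7 [62.1 62.1] 174 [ 50.   5. 238.] [np.float64(165.0), np.float64(123.0)]
[533.9 272.7] 0.076 -62.0 [61.4 42.3] 287 [  0.   0. 255.] [np.float64(178.0), np.float64(188.0)]
[448.6 420.8] 0.0756 69.4 [62.4 41. ] 297 [  0.   0. 255.] [np.float64(128.0), np.float64(217.0)]
[389.5 279. ] 0.0759 -77.7 [60.9 40.5] 293 [  0.   0. 255.] [np.float64(174.0), np.float64(236.0)]
[276.6 293.5] 0.0761 -55.9 [61.1 40.8] 307 [108. 180. 252.] [np.float64(168.0), np.float64(275.0)]
t 10.7333 meas-cmd mm [0.7 0.1 0.9] deg 0.09 grip 0.893 F [-0.5 -0.6  0.5]
up 0.0000 -0.1820 0.0000 0.0 0.0 0.0 rows>= 5
```

Call:
drive_tool(steps="0 0 0 0 0 0 0.085;0 0 0 0 0 0 0.085;0 -0.03 0 0 0 0 0.085;0 -0.07 0 0 0 0 0.085;0 -0.11 0 0 0 0 0.085;0 -0.15 0 0 0 0 0.085;0 -0.182 0 0 0 0 0.085")

```text
clock: 11.32
ee_pos: [0.4073, -0.3535, 0.2035]
eef_rot: [-0.707, 0.707, 0.016, -0.014]
force: [0.9, -0.1, -0.1]
grip_width: 1.0
```

View pics/t3.png

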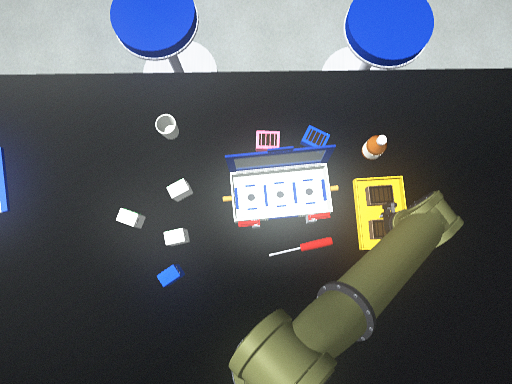

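Run:
```python
from m import *
seq([([.534,.2725,.16],Rdown(-62),'over F1')])
```

```text
t 11.3167 meas-cmd mm [ 0.3 -0.5  3.5] deg 0.19 grip 1.0 F [ 0.9 -0.1 -0.1]
over F1 0.1542 0.0400 0.6194 0.0 64.5 0.0 rows>= 16
```

Call:
drive_tool(steps="0.1542 0.0 0.6194 0 64.5 0 0.085;0.1542 0.0 0.6194 0 64.5 0 0.085;0.1542 0.0 0.6194 0 64.5 0 0.085;0.1542 0.0 0.6194 0 64.5 0 0.085;0.1542 0.0 0.6194 0 64.5 0 0.085;0.1542 0.0 0.6194 0 64.5 0 0.085;0.1542 0.0 0.6194 0 64.5 0 0.085;0.1542 0.0 0.6194 0 64.5 0 0.085;0.1542 0.0 0.6194 0 64.5 0 0.085;0.1542 0.0 0.6194 0 64.5 0 0.085;0.1542 0.0 0.6194 0 64.5 0 0.085;0.1542 0.0 0.6194 0 64.5 0 0.085;0.1542 0.0 0.6194 0 64.5 0 0.085;0.1542 0.0 0.6194 0 64.5 0 0.085;0.1542 0.0 0.6194 0 64.5 0 0.085;0.1542 0.04 0.6194 0 64.5 0 0.085;0.1542 0.04 0.6194 0 64.5 0 0.085;0.1542 0.04 0.6194 0 64.5 0 0.085;0.1542 0.04 0.6194 0 64.5 0 0.085;0.1542 0.04 0.6194 0 64.5 0 0.085")

```text
clock: 12.98
ee_pos: [0.5335, 0.2729, 0.1596]
eef_rot: [-0.606, 0.607, -0.364, 0.364]
force: [-0.4, -1.3, 0.5]
grip_width: 0.994
```

Run:
```python
from m import *
print(arm.state()['joint_pos'])
p=snap('top','t4');snap('wrist','w4')
for f in fresh(p):print(*f)
seq([([.534,.2725,.036],Rdown(-62),'down')],False)
```

```text
[-0.8433  0.2666  0.3842  1.6879 -0.1045  1.2089 -1.5144]
[734.5 313.6] 0.0764 42.7 [62.2 61.6] 173 [ 50.   6. 235.] [np.float64(165.0), np.float64(123.0)]
[533.8 272.4] 0.0758 -60.1 [60.6 42.1] 281 [  0.   0. 255.] [np.float64(178.0), np.float64(188.0)]
[449.5 443.7] 0.0757 19.3 [46.4 22.6] 77 [  0.   0. 255.] [np.float64(120.0), np.float64(216.0)]
t 13.0833 meas-cmd mm [ 0.7 -1.7  1. ] deg 0.14 grip 0.994 F [ 0.6 -0.9 -0. ]
down 0.0000 0.1240 0.0000 0.0 0.0 0.0 rows>= 3
```

View pics/w4.png

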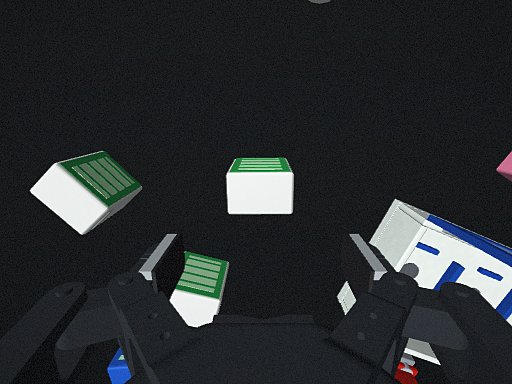

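Call:
drive_tool(steps="0 0.03 0 0 0 0 0.085;0 0.06 0 0 0 0 0.085;0 0.09 0 0 0 0 0.085;0 0.115 0 0 0 0 0.085;0 0.124 0 0 0 0 0.085;0 0.124 0 0 0 0 0.085;0 0.124 0 0 0 0 0.085;0 0.124 0 0 0 0 0.04;0 0.124 0 0 0 0 0.04;0 0.124 0 0 0 0 0.04;0 0.124 0 0 0 0 0.04;0 0.124 0 0 0 0 0.04;0 0.124 0 0 0 0 0.04")

```text
clock: 14.17
ee_pos: [0.5357, 0.2737, 0.0385]
eef_rot: [0.608, -0.605, 0.363, -0.365]
force: [0.1, 0.5, 6.6]
grip_width: 0.692
```

Run:
```python
from m import *
setcmd([.534,.2725,.036],Rdown(-62))
seq([([.56,.275,.13],Rdown(-64),'up'),([.612,.272,.11],Rdown(-66,70),'tilt'),([.612,.272,.05],Rdown(-66,70),'tiltdown')])
```

```text
t 14.1667 meas-cmd mm [1.7 1.2 2.5] deg 0.25 grip 0.692 F [0.1 0.5 6.6]
up 0.0100 -0.0940 0.0241 0.0 2.0 0.0 rows>= 3
tilt 0.0371 -0.0740 0.0686 70.0 3.5 -2.4 rows>= 10
tiltdown 0.0371 -0.0140 0.0686 70.0 3.5 -2.4 rows>= 2
```

Call:
drive_tool(steps="0.01 -0.03 0.0241 0 2 0 0.04;0.01 -0.07 0.0241 0 2 0 0.04;0.01 -0.094 0.0241 0 2 0 0.04;0.0371 -0.074 0.0686 70 3.5 -2.4 0.04;0.0371 -0.074 0.0686 70 3.5 -2.4 0.04;0.0371 -0.074 0.0686 70 3.5 -2.4 0.04;0.0371 -0.074 0.0686 70 3.5 -2.4 0.04;0.0371 -0.074 0.0686 70 3.5 -2.4 0.04;0.0371 -0.074 0.0686 70 3.5 -2.4 0.04;0.0371 -0.074 0.0686 70 3.5 -2.4 0.04;0.0371 -0.074 0.0686 70 3.5 -2.4 0.04;0.0371 -0.074 0.0686 70 3.5 -2.4 0.04;0.0371 -0.074 0.0686 70 3.5 -2.4 0.04;0.0371 -0.074 0.0686 70 3.5 -2.4 0.04;0.0371 -0.074 0.0686 70 3.5 -2.4 0.04")

```text
clock: 15.42
ee_pos: [0.6118, 0.2668, 0.1275]
eef_rot: [0.774, -0.322, 0.202, -0.506]
force: [0.9, -0.6, -1.7]
grip_width: 0.691
```

Run:
```python
from m import *
print(arm.state()['joint_pos'])
setcmd([.612,.272,.11],Rdown(-66,70))
snap('scene','s5')
seq([([.612,.272,.05],Rdown(-66,70),'tiltdown')],False)
i=cv2.imread('pics/s5.png')[60:260,150:380];cv2.imwrite('pics/s5z.png',cv2.resize(i,None,fx=3,fy=3))
```

```text
[-0.0688  0.0671 -0.4166  2.2228  0.8486  0.1006 -2.436 ]
t 15.4667 meas-cmd mm [ 0.5 -6.5 18.3] deg 24.6 grip 0.692 F [-1.1  0.8 -0.8]
tiltdown 0.0000 0.0205 -0.0564 0.0 0.0 0.0 rows>= 2
```

View pics/s5z.png

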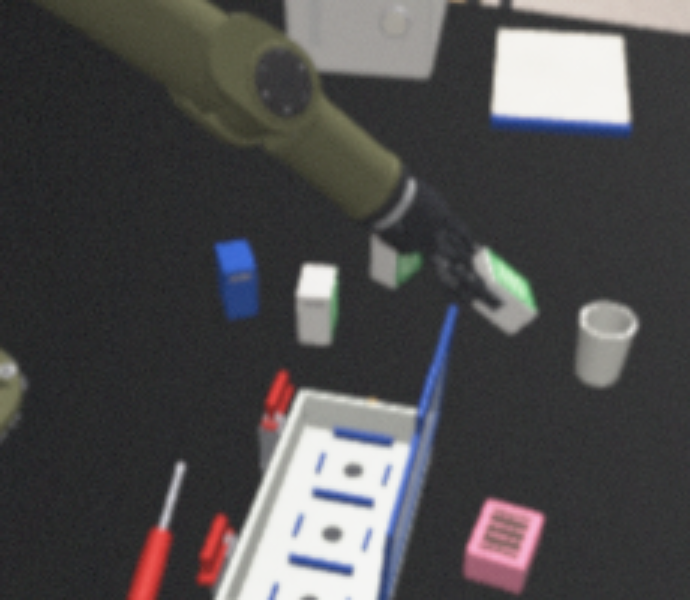

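Run:
```python
from m import *
print(rot().as_matrix())
# commanded start: assume stored
seq([([.612,.272,.11],Rdown(-66,46),'46')],False)
s=arm.state();setcmd(s['ee_pos'],rot(s))
seq([([.612,.272,.11],Rdown(-66,46),'46m')],False)
```

```text
[[ 0.4033  0.6549  0.6391]
 [-0.915   0.2798  0.2907]
 [ 0.0115 -0.702   0.7121]]
t 15.4667 meas-cmd mm [ 0.5 -6.5 18.3] deg 24.6 grip 0.692 F [-1.1  0.8 -0.8]
46 0.0000 0.0000 0.0000 -24.0 -0.0 0.0 rows>= 4
t 15.4667 meas-cmd mm [0. 0. 0.] deg 0.0 grip 0.692 F [-1.1  0.8 -0.8]
46m -0.0064 0.0143 -0.0115 0.6 0.3 0.6 rows>= 1
```

Call:
drive_tool(steps="-0.0064 0.0143 -0.0115 0 0 0 0.04;-0.0064 0.0143 -0.0115 0 0 0 0.04;-0.0064 0.0143 -0.0115 0 0 0 0.04;-0.0064 0.0143 -0.0115 0 0 0 0.04")

```text
clock: 15.8
ee_pos: [0.6116, 0.2731, 0.1124]
eef_rot: [0.773, -0.324, 0.206, -0.505]
force: [0.2, -0.8, -1.7]
grip_width: 0.693
```

Run:
```python
from m import *
print(arm.state()['joint_pos'])
setcmd([.612,.272,.11],Rdown(-66,45.4))
seq([([.612,.272,.11],Rdown(-66,46),'46m')],False)
```

```text
[-0.1888  0.0949 -0.3106  2.2247  1.0905  0.0961 -2.6899]
t 15.8 meas-cmd mm [-0.4  1.1  2.4] deg 0.82 grip 0.693 F [ 0.2 -0.8 -1.7]
46m 0.0000 0.0000 0.0000 0.6 0.0 -0.0 rows>= 1
```

Run:
```python
from m import *
seq([([.63,.28,.11],Rdown(-66,41),'a'),([.63,.28,.07],Rdown(-66,41),'b')])
```

```text
t 15.8 meas-cmd mm [-0.4  1.1  2.4] deg 0.82 grip 0.693 F [ 0.2 -0.8 -1.7]
a 0.0000 0.0140 0.0138 -4.4 0.0 -0.0 rows>= 1
b 0.0000 0.0421 -0.0147 -4.4 0.0 -0.0 rows>= 1
```

Call:
drive_tool(steps="0 0.014 0.0138 -4.4 0 0 0.04;0 0.014 0.0138 -4.4 0 0 0.04;0 0.028 0 -4.4 0 0 0.04;0 0.0421 -0.0147 -4.4 0 0 0.04;0 0.0421 -0.0147 -4.4 0 0 0.04;0 0.0421 -0.0147 -4.4 0 0 0.04")

```text
clock: 16.3
ee_pos: [0.6283, 0.2811, 0.0712]
eef_rot: [0.76, -0.355, 0.224, -0.496]
force: [0.3, 0.5, -1.2]
grip_width: 0.694
```

Run:
```python
from m import *
print(arm.state()['joint_pos'])
seq([([.63,.28,.040],Rdown(-66,41),'c')])
```

```text
[-0.1862  0.2141 -0.3195  2.1483  0.9239  0.1395 -2.5001]
t 16.3 meas-cmd mm [-1.7  1.1  1.2] deg 0.95 grip 0.694 F [ 0.3  0.5 -1.2]
c 0.0000 0.0226 -0.0197 0.0 0.0 0.0 rows>= 1
```

Call:
drive_tool(steps="0 0.006 -0.005 0 0 0 0.04;0 0.012 -0.01 0 0 0 0.04;0 0.018 -0.015 0 0 0 0.04;0 0.0226 -0.0197 0 0 0 0.04;0 0.0226 -0.0197 0 0 0 0.04;0 0.0226 -0.0197 0 0 0 0.04")

```text
clock: 16.8
ee_pos: [0.631, 0.2808, 0.0483]
eef_rot: [0.759, -0.357, 0.226, -0.495]
force: [0.3, -0.4, -1.7]
grip_width: 0.692
```

Run:
```python
from m import *
print(arm.state()['joint_pos'])
snap('wrist','w6')
seq([([.63,.28,.040],Rdown(-66,41),'c')])
```

```text
[-0.3205  0.2512 -0.1736  2.1528  1.1003  0.0961 -2.6883]
t 16.85 meas-cmd mm [1.1 0.7 8.4] deg 1.2 grip 0.695 F [ 0.9 -0.3 -2.9]
c 0.0000 0.0000 0.0000 0.0 0.0 0.0 rows>= 0
```

View pics/w6.png

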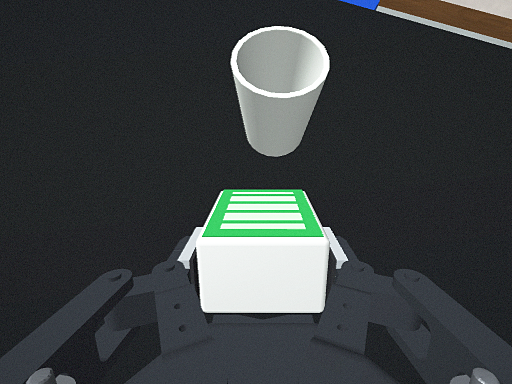

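Call:
drive_tool(steps="0 0 0 -1 0 0 0.085;0 0 0 -1 0 0 0.085;0 0 0 -1 0 0 0.085;0 0 0 -1 0 0 0.085;0 0 0 -1 0 0 0.085")

```text
clock: 17.27
ee_pos: [0.6311, 0.28, 0.0479]
eef_rot: [0.755, -0.364, 0.231, -0.494]
force: [-0.1, 0.2, -0.1]
grip_width: 0.995
```

Run:
```python
from m import *
print(arm.state()['joint_pos'])
snap('wrist','w7')
s=arm.state();setcmd(s['ee_pos'],rot(s))
seq([([.60,.267,.09],Rdown(-66,30),'c'),([.60,.267,.14],Rdown(-66,0),'d')],False)
```

```text
[-0.2175  0.2606 -0.2834  2.1371  0.9953  0.1323 -2.5667]
t 17.3167 meas-cmd mm [0. 0. 0.] deg 0.0 grip 0.994 F [-0.2  0.3 -0.2]
c -0.0000 -0.0540 0.0005 -8.9 0.4 0.5 rows>= 2
d 0.0006 -0.0929 0.0319 -38.9 0.2 0.6 rows>= 5
```

View pics/w7.png

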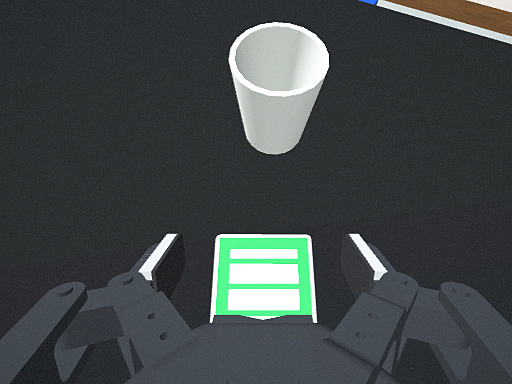

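Call:
drive_tool(steps="0 -0.03 0 -4 0.2 0.2 0.085;0 -0.054 0 -8.9 0.4 0.5 0.085;0.0006 -0.0929 0.0319 -38.9 0.2 0.6 0.085;0.0006 -0.0929 0.0319 -38.9 0.2 0.6 0.085;0.0006 -0.0929 0.0319 -38.9 0.2 0.6 0.085;0.0006 -0.0929 0.0319 -38.9 0.2 0.6 0.085;0.0006 -0.0929 0.0319 -38.9 0.2 0.6 0.085;0.0006 -0.0929 0.0319 -38.9 0.2 0.6 0.085;0.0006 -0.0929 0.0319 -38.9 0.2 0.6 0.085")

```text
clock: 18.07
ee_pos: [0.6024, 0.2674, 0.1386]
eef_rot: [-0.592, 0.593, -0.386, 0.385]
force: [-0.4, 0.5, 0.3]
grip_width: 0.994
```

```bash
cat >> m.py <<'E'
def flat(p,zlo=.033,zhi=.047,box=(.3,.9,.15,.6)):
    C=cloud(p);z=C[...,2]
    m=(z>zlo)&(z<zhi)&(C[...,0]>box[0])&(C[...,0]<box[1])&(C[...,1]>box[2])&(C[...,1]<box[3])&(p['depth']>0)
    for k in comps(p,m,60):
        P=C[k];(c,sz,a)=cv2.minAreaRect((P[:,:2]*1000).astype(np.float32))
        if sz[0]<sz[1]: sz=sz[::-1];a+=90
        print('flat',np.round(c,1),'long',round((a+90)%180-90,1),np.round(sz,1),round(float(np.median(P[:,2])),4),k.sum())
E
python3 - <<'E'
from m import *
setcmd([.60,.267,.14],Rdown(-66))
print(arm.state()['joint_pos'])
p=snap('top','t8');flat(p)
for f in fresh(p):print(*f)
p=snap('wrist','w8');flat(p)
seq([([.60,.267,.14],Rdown(-66,0),'d')],False)
E
```

```text
[ 0.099   0.5033 -0.7499  1.5183  0.3512  1.2605 -1.8508]
[748.6 294.5] 0.0769 36.7 [49.5 15. ] 45 [ 45.   4. 247.] [np.float64(172.0), np.float64(119.0)]
[448.5 421.1] 0.0761 69.7 [63.5 40.8] 291 [  0.   0. 255.] [np.float64(128.0), np.float64(216.0)]
[389.4 278.9] 0.076 -78.6 [60.1 40.8] 293 [  0.   0. 255.] [np.float64(174.0), np.float64(236.0)]
[276.6 293.1] 0.0762 -55.7 [60.4 40.5] 311 [108. 181. 252.] [np.float64(169.0), np.float64(275.0)]
flat [728.2 337.3] long 12.5 [23.4  4. ] 0.0395 89
flat [744.3 294.4] long 28.6 [27.5  5.6] 0.0397 157
flat [601.6 266.1] long 24.2 [74.6 60.1] 0.0413 4844
flat [465.7 415.1] long 67.8 [59.9  7.2] 0.0403 687
t 18.1667 meas-cmd mm [-0.3  0.7 -1.3] deg 0.05 grip 0.996 F [-0.5 -0.   0. ]
d 0.0000 0.0000 0.0000 0.0 0.0 0.0 rows>= 0
```

View pics/t8.png

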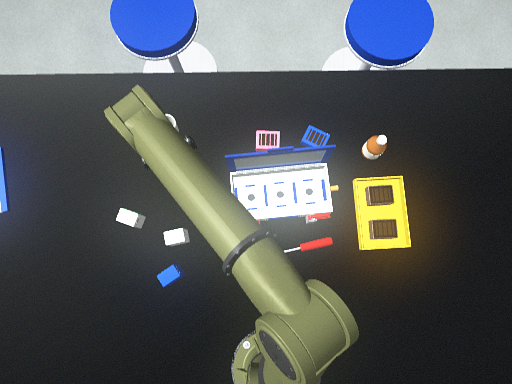

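Run:
```python
from m import *
seq([([.6013,.2655,.012],Rdown(-65.8),'down'),([.6013,.2655,.15],Rdown(-65.8),'up')])
```

```text
t 18.1667 meas-cmd mm [-0.3  0.7 -1.3] deg 0.05 grip 0.996 F [-0.5 -0.   0. ]
down 0.0019 0.1280 0.0006 0.0 -0.2 0.0 rows>= 4
up 0.0019 -0.0100 0.0006 0.0 -0.2 0.0 rows>= 4
```

Call:
drive_tool(steps="0.002 0.03 0 0 0 0 0.085;0.002 0.06 0 0 0 0 0.085;0.002 0.09 0 0 0 0 0.085;0.002 0.12 0 0 0 0 0.085;0.002 0.128 0 0 0 0 0.085;0.002 0.128 0 0 0 0 0.085;0.002 0.128 0 0 0 0 0.085;0.002 0.128 0 0 0 0 0.04;0.002 0.128 0 0 0 0 0.04;0.002 0.128 0 0 0 0 0.04;0.002 0.128 0 0 0 0 0.04;0.002 0.128 0 0 0 0 0.04;0.002 0.128 0 0 0 0 0.04")

```text
clock: 19.25
ee_pos: [0.6024, 0.2663, 0.0147]
eef_rot: [0.594, -0.592, 0.384, -0.386]
force: [-1.2, -0.1, 7.4]
grip_width: 0.691
```

Run:
```python
from m import *
setcmd([.6013,.2655,.012],Rdown(-65.8))
seq([([.6013,.2655,.10],Rdown(-65.8),'up'),([.485,.21,.17],Rdown(-20),'via'),([.511,.0533,.16],Rdown(5),'over'),([.511,.0533,.10],Rdown(5),'d1')])
```

```text
t 19.25 meas-cmd mm [1.1 0.8 2.7] deg 0.3 grip 0.691 F [-1.2 -0.1  7.4]
up 0.0000 -0.0880 0.0000 0.0 0.0 0.0 rows>= 3
via 0.0029 -0.1580 -0.1288 0.0 -45.8 0.0 rows>= 7
over 0.1565 -0.1480 -0.1694 0.0 -70.8 0.0 rows>= 4
d1 0.1565 -0.0880 -0.1694 0.0 -70.8 0.0 rows>= 2
```

Call:
drive_tool(steps="0 -0.03 0 0 0 0 0.04;0 -0.06 0 0 0 0 0.04;0 -0.088 0 0 0 0 0.04;0.0029 -0.158 -0.1288 0 -45.8 0 0.04;0.0029 -0.158 -0.1288 0 -45.8 0 0.04;0.0029 -0.158 -0.1288 0 -45.8 0 0.04;0.0029 -0.158 -0.1288 0 -45.8 0 0.04;0.0029 -0.158 -0.1288 0 -45.8 0 0.04;0.0029 -0.158 -0.1288 0 -45.8 0 0.04;0.0029 -0.158 -0.1288 0 -45.8 0 0.04;0.1565 -0.148 -0.1694 0 -70.8 0 0.04;0.1565 -0.148 -0.1694 0 -70.8 0 0.04;0.1565 -0.148 -0.1694 0 -70.8 0 0.04;0.1565 -0.148 -0.1694 0 -70.8 0 0.04;0.1565 -0.148 -0.1694 0 -70.8 0 0.04;0.1565 -0.118 -0.1694 0 -70.8 0 0.04;0.1565 -0.088 -0.1694 0 -70.8 0 0.04;0.1565 -0.088 -0.1694 0 -70.8 0 0.04;0.1565 -0.088 -0.1694 0 -70.8 0 0.04;0.1565 -0.088 -0.1694 0 -70.8 0 0.04")

```text
clock: 20.92
ee_pos: [0.5106, 0.0541, 0.1014]
eef_rot: [-0.706, 0.706, 0.031, -0.029]
force: [0.5, -0.4, -2.2]
grip_width: 0.684
```

Run:
```python
from m import *
print(arm.state()['joint_pos'])
p=snap('wrist','w9')
seq([([.511,.0533,.0267],Rdown(5),'down')],False)
```

```text
[ 0.6932  0.2506 -0.939   1.9167  0.2287  1.0841 -0.2535]
t 20.9667 meas-cmd mm [0.1 0.8 1.9] deg 0.21 grip 0.687 F [ 0.4 -0.1 -1.6]
down 0.0000 0.0733 0.0000 0.0 0.0 0.0 rows>= 2
```

View pics/w9.png

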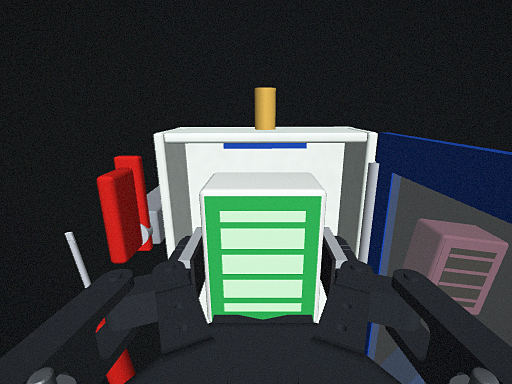

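Call:
drive_tool(steps="0.001 0.025 0 0 0 0 0.04;0.001 0.05 0 0 0 0 0.04;0.001 0.065 0 0 0 0 0.04;0.001 0.0733 0 0 0 0 0.04;0.001 0.0733 0 0 0 0 0.04;0.001 0.0733 0 0 0 0 0.04;0.001 0.0733 0 0 0 0 0.085;0.001 0.0733 0 0 0 0 0.085;0.001 0.0733 0 0 0 0 0.085;0.001 0.0733 0 0 0 0 0.085;0.001 0.05 0 0 0 0 0.085;0.001 0.01 0 0 0 0 0.085;0.001 -0.03 0 0 0 0 0.085;0.001 -0.07 0 0 0 0 0.085;0.001 -0.07 0 0 0 0 0.085")

```text
clock: 22.22
ee_pos: [0.5156, 0.0547, 0.1777]
eef_rot: [-0.706, 0.707, 0.034, -0.025]
force: [0.8, 0.4, -0.1]
grip_width: 0.991
```

```bash
cat >> m.py <<'E'
def pockets(p):
    """tops at ~52 mm in housing, reported in housing frame (mm) relative to pocket centres"""
    C=cloud(p);z=C[...,2];c,s=np.cos(np.radians(5)),np.sin(np.radians(5))
    d=C[...,:2]-np.array([.5203,-.0383]);u=d[...,0]*c+d[...,1]*s;v=-d[...,0]*s+d[...,1]*c
    m=(z>.044)&(z<.058)&(abs(u)<.064)&(abs(v)<.142)&(p['depth']>0)
    for k in comps(p,m,60):
        (cc,sz,a)=cv2.minAreaRect((np.stack([u[k],v[k]],1)*1000).astype(np.float32))
        print('in pocket',np.round(cc,1),np.round(sz,1),round(a,1),'z',round(float(np.median(z[k])),4),'spread',np.round(np.percentile(z[k],[2,98]),4))
E
python3 - <<'E'
from m import *
setcmd([.512,.0533,.17],Rdown(5))
p=snap('top','t10');pockets(p)
for f in fresh(p):print(*f)
p=snap('wrist','w10');pockets(p)
seq([([.511,.0533,.0267],Rdown(5),'down')],False)
E
```

```text
[734.  314.3] 0.0767 89.6 [63.1 60.5] 173 [ 30.   1. 255.] [np.float64(165.0), np.float64(123.0)]
[448.5 420.5] 0.0759 69.5 [61.6 40.9] 295 [  0.   0. 255.] [np.float64(128.0), np.float64(216.0)]
[389.5 279.4] 0.0759 -78.0 [61.2 40.9] 295 [  0.   0. 255.] [np.float64(174.0), np.float64(236.0)]
[276.2 293.6] 0.076 -56.2 [61.2 40.5] 307 [105. 164. 255.] [np.float64(168.0), np.float64(275.0)]
in pocket [-0.2 91.9] [75.2 60.1] 89.8 z 0.0534 spread [0.0501 0.055 ]
t 22.3167 meas-cmd mm [0.  0.1 1.9] deg 0.32 grip 0.996 F [-1.   0.1 -0.9]
down -0.0010 0.1433 0.0001 0.0 0.0 0.0 rows>= 4
```

View pics/w10.png

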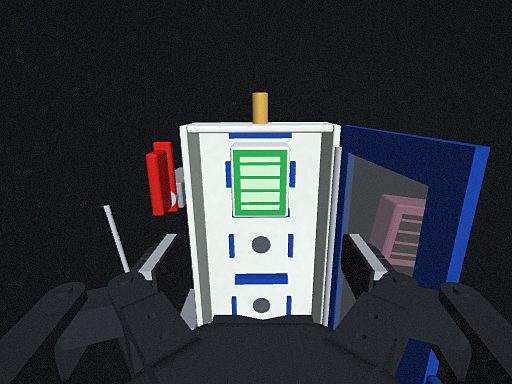

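Run:
```python
from m import *
seq([([.3895,.279,.16],Rdown(-78),'over F3')])
```

```text
t 22.3167 meas-cmd mm [0.  0.1 1.9] deg 0.32 grip 0.996 F [-1.   0.1 -0.9]
over F3 -0.1024 0.0100 0.2355 -0.0 83.0 0.0 rows>= 12
```

Call:
drive_tool(steps="-0.1024 0.01 0.2355 0 83 0 0.085;-0.1024 0.01 0.2355 0 83 0 0.085;-0.1024 0.01 0.2355 0 83 0 0.085;-0.1024 0.01 0.2355 0 83 0 0.085;-0.1024 0.01 0.2355 0 83 0 0.085;-0.1024 0.01 0.2355 0 83 0 0.085;-0.1024 0.01 0.2355 0 83 0 0.085;-0.1024 0.01 0.2355 0 83 0 0.085;-0.1024 0.01 0.2355 0 83 0 0.085;-0.1024 0.01 0.2355 0 83 0 0.085;-0.1024 0.01 0.2355 0 83 0 0.085;-0.1024 0.01 0.2355 0 83 0 0.085;-0.1024 0.01 0.2355 0 83 0 0.085;-0.1024 0.01 0.2355 0 83 0 0.085;-0.1024 0.01 0.2355 0 83 0 0.085;-0.1024 0.01 0.2355 0 83 0 0.085")

```text
clock: 23.65
ee_pos: [0.3887, 0.2793, 0.1595]
eef_rot: [-0.549, 0.55, -0.445, 0.445]
force: [-0.3, 0.1, -0.4]
grip_width: 0.99
```

Run:
```python
from m import *
print(arm.state()['joint_pos'])
p=snap('wrist','w11')
for f in fresh(p):print(*f)
seq([([.3895,.279,.036],Rdown(-78),'down')],False)
```

```text
[ 0.3742  0.0771 -1.0752  1.9266  0.073   1.1802 -2.0901]
[447.7 421.3] 0.0763 69.8 [60.7 41.3] 4518 [ 75.   3. 245.] [np.float64(106.0), np.float64(89.0)]
[388.8 280.1] 0.0764 -78.0 [60.1 41.7] 3136 [ 75.   3. 241.] [np.float64(262.0), np.float64(190.0)]
[276.3 294.3] 0.0761 -55.8 [60.5 41.6] 2551 [110. 212. 208.] [np.float64(225.0), np.float64(291.0)]
t 23.7 meas-cmd mm [-0.7  0.4 -0.4] deg 0.1 grip 0.991 F [-0.  -0.4  0.1]
down -0.0000 0.1240 0.0000 0.0 0.0 0.0 rows>= 3
```

View pics/w11.png

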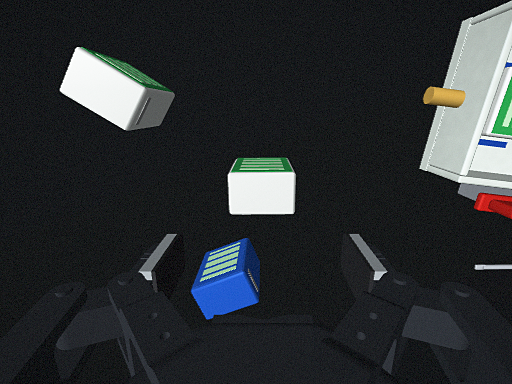

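Call:
drive_tool(steps="0 0 0 0 -90 0 0.085;0 0 0 0 -90 0 0.085;0 0 0 0 -90 0 0.085;0 0 0 0 -90 0 0.085;0 0 0 0 -90 0 0.085;0 0 0 0 -90 0 0.085;0 0 0 0 -90 0 0.085;0 0 0 0 -90 0 0.085;0 0 0 0 -90 0 0.085;0 0 0 0 -90 0 0.085;0 0 0 0 -90 0 0.085;0 0 0 0 -90 0 0.085;0 0 0 0 -90 0 0.085;0 0 0 0 -90 0 0.085")

```text
clock: 24.87
ee_pos: [0.3889, 0.2794, 0.1598]
eef_rot: [-0.703, 0.703, 0.074, -0.074]
force: [0.2, -0.2, 0.5]
grip_width: 0.994
```

Call:
drive_tool(steps="0 0 0 0 -90 0 0.085;0 0 0 0 -90 0 0.085;0 0 0 0 -90 0 0.085;0 0 0 0 -90 0 0.085;0 0 0 0 -90 0 0.085;0 0 0 0 -90 0 0.085;0 0 0 0 -90 0 0.085;0 0 0 0 -90 0 0.085;0 0 0 0 -90 0 0.085;0 0 0 0 -90 0 0.085;0 0 0 0 -90 0 0.085;0 0 0 0 -90 0 0.085;0 0 0 0 -90 0 0.085;0 0 0 0 -90 0 0.085;0 0 0 0 -90 0 0.085")

```text
clock: 26.12
ee_pos: [0.389, 0.2794, 0.1599]
eef_rot: [0.447, -0.447, -0.548, 0.548]
force: [0.5, -0.2, 0.3]
grip_width: 0.997
```

Run:
```python
from m import *
print(arm.state()['joint_pos'])
setcmd([.3895,.279,.16],Rdown(102))
p=snap('top','t12')
for f in fresh(p):print(*f)
seq([([.3895,.279,.036],Rdown(102),'down')],False)
```

```text
[ 0.6048  0.1474 -1.3426  1.9227  0.1548  1.1897  0.9803]
[734.8 314.2] 0.0765 12.6 [62.3 61.6] 170 [ 50.    4.  240.5] [np.float64(165.0), np.float64(123.0)]
[381.4 273.3] 0.0758 -77.9 [52.7 22.3] 129 [  0.   0. 255.] [np.float64(177.0), np.float64(239.0)]
t 26.1667 meas-cmd mm [-0.5  0.5 -0.1] deg 0.35 grip 0.993 F [-0.6 -1.  -0.2]
down 0.0000 0.1240 -0.0000 0.0 0.0 0.0 rows>= 3
```

Call:
drive_tool(steps="0 0.03 0 0 0 0 0.085;0 0.06 0 0 0 0 0.085;0 0.09 0 0 0 0 0.085;0 0.115 0 0 0 0 0.085;0 0.124 0 0 0 0 0.085;0 0.124 0 0 0 0 0.085;0 0.124 0 0 0 0 0.085;0 0.124 0 0 0 0 0.04;0 0.124 0 0 0 0 0.04;0 0.124 0 0 0 0 0.04;0 0.124 0 0 0 0 0.04;0 0.124 0 0 0 0 0.04;0 0.124 0 0 0 0 0.04")

```text
clock: 27.25
ee_pos: [0.3905, 0.2804, 0.0377]
eef_rot: [-0.445, 0.447, 0.55, -0.548]
force: [-0.1, 0.2, 7.0]
grip_width: 0.694
```

Run:
```python
from m import *
print(arm.state()['joint_pos'])
setcmd([.3895,.279,.036],Rdown(102))
seq([([.3895,.279,.12],Rdown(102),'up'),([.58,.362,.15],Rdown(122),'out')])
```

```text
[ 0.3584  0.3742 -1.1573  2.0415  0.4162  0.9823  0.765 ]
t 27.25 meas-cmd mm [1.  1.4 1.7] deg 0.29 grip 0.694 F [-0.1  0.2  7. ]
up 0.0000 -0.0840 0.0000 0.0 0.0 0.0 rows>= 3
out 0.0416 -0.1140 -0.2036 0.0 -20.0 0.0 rows>= 6
```

Call:
drive_tool(steps="0 -0.03 0 0 0 0 0.04;0 -0.07 0 0 0 0 0.04;0 -0.104 0 0 0 0 0.04;0.0416 -0.114 -0.2036 0 -20 0 0.04;0.0416 -0.114 -0.2036 0 -20 0 0.04;0.0416 -0.114 -0.2036 0 -20 0 0.04;0.0416 -0.114 -0.2036 0 -20 0 0.04;0.0416 -0.114 -0.2036 0 -20 0 0.04;0.0416 -0.114 -0.2036 0 -20 0 0.04;0.0416 -0.114 -0.2036 0 -20 0 0.04;0.0416 -0.114 -0.2036 0 -20 0 0.04")

```text
clock: 28.17
ee_pos: [0.5789, 0.3621, 0.1496]
eef_rot: [0.344, -0.343, -0.618, 0.618]
force: [-0.5, 0.1, -0.8]
grip_width: 0.694
```

Run:
```python
from m import *
print(arm.state()['joint_pos'])
seq([([.619,.387,.12],Rdown(122,-46),'tilt'),([.619,.387,.06],Rdown(122,-46),'lower')],False)
```

```text
[ 0.1174  0.6836 -1.0799  1.4333  0.6016  1.3819  1.1477]
t 28.1667 meas-cmd mm [-1.1  0.1 -0.4] deg 0.19 grip 0.694 F [-0.5  0.1 -0.8]
tilt 0.0005 0.0300 -0.0463 -46.0 -0.0 0.0 rows>= 7
lower 0.0005 0.0900 -0.0463 -46.0 -0.0 0.0 rows>= 2
```

Call:
drive_tool(steps="0.0005 0.03 -0.0463 -46 0 0 0.04;0.0005 0.03 -0.0463 -46 0 0 0.04;0.0005 0.03 -0.0463 -46 0 0 0.04;0.0005 0.03 -0.0463 -46 0 0 0.04;0.0005 0.03 -0.0463 -46 0 0 0.04;0.0005 0.03 -0.0463 -46 0 0 0.04;0.0005 0.03 -0.0463 -46 0 0 0.04;0.0005 0.03 -0.0463 -46 0 0 0.04;0.0005 0.06 -0.0463 -46 0 0 0.04;0.0005 0.09 -0.0463 -46 0 0 0.04;0.0005 0.09 -0.0463 -46 0 0 0.04")

```text
clock: 29.08
ee_pos: [0.6187, 0.3847, 0.0678]
eef_rot: [-0.18, 0.453, 0.809, -0.328]
force: [0.4, -1.0, -1.7]
grip_width: 0.694
```

Run:
```python
from m import *
print(arm.state()['joint_pos'])
setcmd([.619,.387,.06],Rdown(122,-46))
snap('scene','s13')
i=cv2.imread('pics/s13.png')[60:260,150:380];cv2.imwrite('pics/s13z.png',cv2.resize(i,None,fx=3,fy=3))
seq([([.619,.387,.043],Rdown(122,-46),'lower')],False)
```

```text
[ 0.0187  0.3589 -0.6946  2.1162  1.9094  0.239  -0.2402]
t 29.1333 meas-cmd mm [-3.2 -3.   2.1] deg 0.45 grip 0.7 F [-2.3 -1.1 -5.6]
lower 0.0000 0.0118 0.0122 0.0 0.0 0.0 rows>= 1
```

View pics/s13z.png

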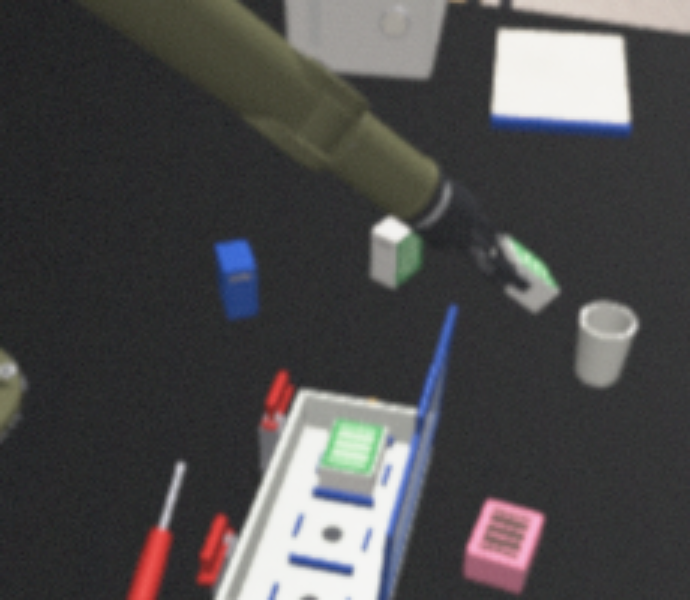

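Run:
```python
from m import *
seq([([.619,.387,.041],Rdown(122,-49),'lower')])
```

```text
t 29.1333 meas-cmd mm [-3.2 -3.   2.1] deg 0.45 grip 0.7 F [-2.3 -1.1 -5.6]
lower 0.0000 0.0132 0.0137 -3.0 0.0 0.0 rows>= 1
```

Call:
drive_tool(steps="0 0.004 0.004 -1 0 0 0.04;0 0.008 0.008 -2 0 0 0.04;0 0.0132 0.0136 -3 0 0 0.04;0 0.0132 0.0136 -3 0 0 0.04;0 0.0132 0.0136 -3 0 0 0.04;0 0.0132 0.0136 -3 0 0 0.04")

```text
clock: 29.63
ee_pos: [0.6196, 0.385, 0.0484]
eef_rot: [-0.17, 0.457, 0.817, -0.307]
force: [0.7, 0.3, -1.2]
grip_width: 0.691
```

Run:
```python
from m import *
print(arm.state()['joint_pos'])
seq([([.619,.387,.041],Rdown(122,-49),'lower')])
```

```text
[ 0.137   0.4613 -0.8274  2.1472  2.233   0.3582 -0.4874]
t 29.6333 meas-cmd mm [ 0.6 -2.   7.4] deg 0.43 grip 0.691 F [ 0.7  0.3 -1.2]
lower 0.0000 0.0000 0.0000 0.0 0.0 0.0 rows>= 0
```

Call:
drive_tool(steps="0 0 0 0 0 0 0.04;0 0 0 0 0 0 0.04;0 0 0 0 0 0 0.04")

```text
clock: 29.88
ee_pos: [0.6198, 0.3858, 0.0485]
eef_rot: [-0.17, 0.457, 0.818, -0.307]
force: [-0.6, -0.2, -2.5]
grip_width: 0.697
```

Run:
```python
from m import *
s=arm.state();print(s['joint_pos'],s['ee_pos'],np.degrees(np.arccos(-rot(s).as_matrix()[2,1])));snap('wrist','w14')
```

```text
[ 0.1357  0.4623 -0.8268  2.1465  2.2363  0.359  -0.4896] [0.6198 0.3858 0.0485] 48.93572931701457
```

View pics/w14.png

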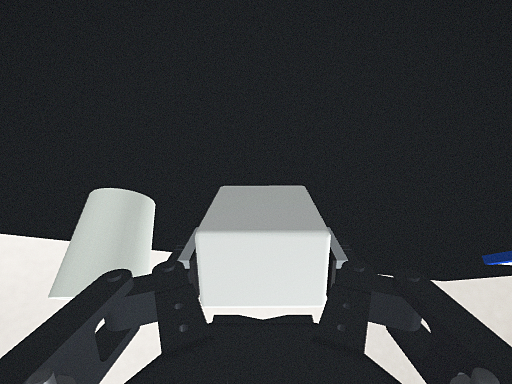

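Call:
drive_tool(steps="0 0.0033 0.0037 0 0 0 0.04;0 0.0046 0.0053 0 0 0 0.04;0 0.0046 0.0053 0 0 0 0.04;0 0.0046 0.0053 0 0 0 0.04")

```text
clock: 30.27
ee_pos: [0.6201, 0.3859, 0.0412]
eef_rot: [-0.17, 0.457, 0.818, -0.307]
force: [-0.2, 0.3, 1.5]
grip_width: 0.697
```

Run:
```python
from m import *
s=arm.state();print(s['joint_pos'],s['ee_pos'],np.degrees(np.arccos(-rot(s).as_matrix()[2,1])))
```

```text
[ 0.1403  0.4855 -0.8329  2.1469  2.2622  0.3773 -0.5023] [0.6201 0.3859 0.0412] 48.957873609569
```

Near contact. Release and check.

Call:
drive_tool(steps="0 0 0 0 0 0 0.085;0 0 0 0 0 0 0.085;0 0 0 0 0 0 0.085;0 0 0 0 0 0 0.085;0 0 0 0 0 0 0.085")

```text
clock: 30.68
ee_pos: [0.6193, 0.3853, 0.0403]
eef_rot: [-0.17, 0.457, 0.817, -0.307]
force: [-1.0, -0.3, -1.0]
grip_width: 0.996
```

Run:
```python
from m import *
snap('wrist','w15')
s=arm.state();setcmd(s['ee_pos'],rot(s))
seq([([.59,.368,.085],Rdown(122,-40),'c'),([.585,.365,.15],Rdown(122,0),'d')],False)
```

```text
t 30.7333 meas-cmd mm [0. 0. 0.] deg 0.0 grip 0.995 F [-0.1  0.8 -0.5]
c 0.0005 -0.0550 -0.0111 8.9 -0.1 -0.3 rows>= 2
d 0.0004 -0.1022 -0.0563 48.9 -0.2 -0.3 rows>= 6
```

View pics/w15.png

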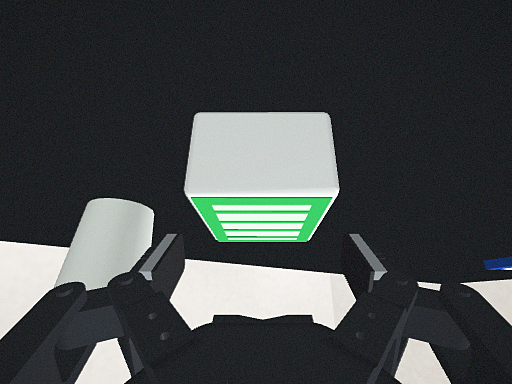

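Call:
drive_tool(steps="0 -0.03 -0.005 4 0 0 0.085;0.0005 -0.055 -0.0111 8.9 0 -0.3 0.085;0.0004 -0.1022 -0.0563 48.9 -0.2 -0.3 0.085;0.0004 -0.1022 -0.0563 48.9 -0.2 -0.3 0.085;0.0004 -0.1022 -0.0563 48.9 -0.2 -0.3 0.085;0.0004 -0.1022 -0.0563 48.9 -0.2 -0.3 0.085;0.0004 -0.1022 -0.0563 48.9 -0.2 -0.3 0.085;0.0004 -0.1022 -0.0563 48.9 -0.2 -0.3 0.085;0.0004 -0.1022 -0.0563 48.9 -0.2 -0.3 0.085;0.0004 -0.1022 -0.0563 48.9 -0.2 -0.3 0.085")

```text
clock: 31.57
ee_pos: [0.581, 0.371, 0.1568]
eef_rot: [-0.269, 0.419, 0.696, -0.517]
force: [2.6, 2.9, 1.7]
grip_width: 0.995
```

Run:
```python
from m import *
setcmd([.585,.365,.15],Rdown(122))
print(arm.state()['joint_pos'])
p=snap('top','t16')
for f in fresh(p):print(*f)
p=snap('wrist','w16');flat(p)
seq([([.60,.267,.14],Rdown(-66,0),'d')],False)
```

```text
[ 0.1622  0.3889 -0.9896  1.7327  0.5624  0.9356  1.0855]
[734.8 313.9] 0.0766 43.7 [63.5 61.5] 173 [ 50.   5. 239.] [np.float64(165.0), np.float64(123.0)]
[269.9 303.1] 0.0765 35.2 [41.  37.7] 165 [108. 179. 252.] [np.float64(165.0), np.float64(278.0)]
flat [464.4 412.5] long 55.6 [58.9 13.4] 0.0398 483
flat [596.9 371.3] long 32.1 [76.5 60. ] 0.0414 4468
flat [716.4 314.4] long -87.8 [56.1 24.8] 0.0401 375
flat [756.7 308.1] long 76.8 [24.6  4.6] 0.0425 121
t 31.6667 meas-cmd mm [3.8 2.3 4.1] deg 19.2 grip 0.995 F [ 1.3 -0.7  0.3]
d -0.0911 0.0100 0.0392 0.0 -172.0 0.0 rows>= 25
```

View pics/w16.png

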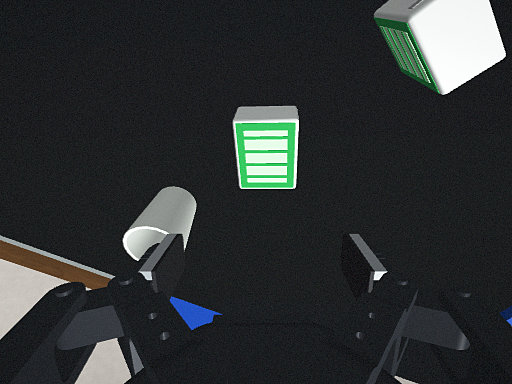

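Run:
```python
from m import *
s=arm.state();setcmd(s['ee_pos'],rot(s));print(s['qd'])
seq([([.597,.371,.13],Rdown(122.1),'d')])
```

```text
[-0.0002 -0.0401  0.0562  0.1626  0.0598 -0.1454 -0.089 ]
t 31.6667 meas-cmd mm [0. 0. 0.] deg 0.0 grip 0.995 F [ 1.3 -0.7  0.3]
d 0.0006 0.0257 -0.0007 18.8 -1.9 -3.7 rows>= 3
```

Call:
drive_tool(steps="0.0006 0.0257 -0.0007 18.8 -1.9 -3.7 0.085;0.0006 0.0257 -0.0007 18.8 -1.9 -3.7 0.085;0.0006 0.0257 -0.0007 18.8 -1.9 -3.7 0.085;0.0006 0.0257 -0.0007 18.8 -1.9 -3.7 0.085;0.0006 0.0257 -0.0007 18.8 -1.9 -3.7 0.085;0.0006 0.0257 -0.0007 18.8 -1.9 -3.7 0.085;0.0006 0.0257 -0.0007 18.8 -1.9 -3.7 0.085")

```text
clock: 32.25
ee_pos: [0.5918, 0.3687, 0.1262]
eef_rot: [0.34, -0.342, -0.617, 0.621]
force: [-0.4, -0.2, -0.3]
grip_width: 0.996
```

Run:
```python
from m import *
s=arm.state();setcmd(s['ee_pos'],rot(s));print(s['joint_pos'])
p=snap('wrist','w17');flat(p)
s=arm.state();setcmd(s['ee_pos'],rot(s))
seq([([.597,.371,.013],Rdown(122.1),'d')])
```

```text
[ 0.02    0.6646 -0.9245  1.4169  0.5362  1.3267  1.2026]
flat [458.  409.6] long 39.5 [68.4 30.1] 0.0401 602
flat [597.  371.3] long 32.1 [75.8 60. ] 0.0414 5271
flat [714.2 295.3] long -48.0 [21.   2.9] 0.0406 101
t 32.3 meas-cmd mm [0. 0. 0.] deg 0.0 grip 0.992 F [ 0.1 -0.3  0.9]
d -0.0000 0.1135 -0.0058 -0.2 0.2 -0.3 rows>= 3
```

Call:
drive_tool(steps="0 0.01 -0.0058 -0.2 0.2 -0.3 0.085;0 0.03 -0.0058 -0.2 0.2 -0.3 0.085;0 0.06 -0.0058 -0.2 0.2 -0.3 0.085;0 0.09 -0.0058 -0.2 0.2 -0.3 0.085;0 0.1135 -0.0058 -0.2 0.2 -0.3 0.085;0 0.1135 -0.0058 -0.2 0.2 -0.3 0.085;0 0.1135 -0.0058 -0.2 0.2 -0.3 0.085;0 0.1135 -0.0058 -0.2 0.2 -0.3 0.04;0 0.1135 -0.0058 -0.2 0.2 -0.3 0.04;0 0.1135 -0.0058 -0.2 0.2 -0.3 0.04;0 0.1135 -0.0058 -0.2 0.2 -0.3 0.04;0 0.1135 -0.0058 -0.2 0.2 -0.3 0.04;0 0.1135 -0.0058 -0.2 0.2 -0.3 0.04")

```text
clock: 33.38
ee_pos: [0.5992, 0.3726, 0.0154]
eef_rot: [-0.343, 0.343, 0.62, -0.617]
force: [-0.6, -0.6, 7.4]
grip_width: 0.69
```

Run:
```python
from m import *
s=arm.state();print(s['joint_pos'])
seq([([.597,.371,.16],Rdown(122.1),'up'),([.45,.25,.18],Rdown(70),'via'),([.5190,-.0383,.17],Rdown(5),'over')],False)
```

```text
[-0.0109  0.7764 -0.8599  1.4848  0.6151  1.1616  1.1545]
t 33.3833 meas-cmd mm [2.2 1.6 2.4] deg 0.26 grip 0.69 F [-0.6 -0.6  7.4]
up 0.0000 -0.1470 -0.0000 0.0 0.0 0.0 rows>= 4
via -0.0244 -0.1670 0.1888 0.0 52.1 0.0 rows>= 8
over -0.3053 -0.1570 0.2836 0.0 117.1 0.0 rows>= 10
```

Call:
drive_tool(steps="0 -0.03 0 0 0 0 0.04;0 -0.07 0 0 0 0 0.04;0 -0.11 0 0 0 0 0.04;0 -0.147 0 0 0 0 0.04;-0.0244 -0.167 0.1888 0 52.1 0 0.04;-0.0244 -0.167 0.1888 0 52.1 0 0.04;-0.0244 -0.167 0.1888 0 52.1 0 0.04;-0.0244 -0.167 0.1888 0 52.1 0 0.04;-0.0244 -0.167 0.1888 0 52.1 0 0.04;-0.0244 -0.167 0.1888 0 52.1 0 0.04;-0.0244 -0.167 0.1888 0 52.1 0 0.04;-0.0244 -0.167 0.1888 0 52.1 0 0.04;-0.0244 -0.167 0.1888 0 52.1 0 0.04;-0.0244 -0.167 0.1888 0 52.1 0 0.04")

```text
clock: 34.55
ee_pos: [0.4509, 0.2504, 0.1799]
eef_rot: [0.58, -0.579, -0.405, 0.406]
force: [-0.2, 0.3, -2.3]
grip_width: 0.692
```

Run:
```python
from m import *
s=arm.state();print(s['joint_pos'])
setcmd([.45,.25,.18],Rdown(70))
seq([([.5190,-.041,.17],Rdown(5),'over')])
```

```text
[ 0.3416  0.1571 -0.9654  1.8222  0.1354  1.233   0.5585]
t 34.55 meas-cmd mm [ 0.9  0.4 -0.1] deg 0.08 grip 0.692 F [-0.2  0.3 -2.3]
over -0.2499 0.0100 -0.1644 0.0 65.0 0.0 rows>= 10
```

Call:
drive_tool(steps="-0.2499 0.01 -0.1644 0 65 0 0.04;-0.2499 0.01 -0.1644 0 65 0 0.04;-0.2499 0.01 -0.1644 0 65 0 0.04;-0.2499 0.01 -0.1644 0 65 0 0.04;-0.2499 0.01 -0.1644 0 65 0 0.04;-0.2499 0.01 -0.1644 0 65 0 0.04;-0.2499 0.01 -0.1644 0 65 0 0.04;-0.2499 0.01 -0.1644 0 65 0 0.04;-0.2499 0.01 -0.1644 0 65 0 0.04;-0.2499 0.01 -0.1644 0 65 0 0.04;-0.2499 0.01 -0.1644 0 65 0 0.04;-0.2499 0.04 -0.1644 0 65 0 0.04;-0.2499 0.07 -0.1644 0 65 0 0.04;-0.2499 0.08 -0.1644 0 65 0 0.04;-0.2499 0.08 -0.1644 0 65 0 0.04")

```text
clock: 35.8
ee_pos: [0.5168, -0.0397, 0.0965]
eef_rot: [0.707, -0.705, -0.029, 0.035]
force: [-0.1, -0.6, -1.2]
grip_width: 0.687
```

Run:
```python
from m import *
s=arm.state();print(s['joint_pos'],s['ee_pos'])
setcmd([.519,-.041,.10],Rdown(5))
p=snap('wrist','w18');pockets(p)
p=snap('top','t18')
for f in fresh(p):print(*f)
seq([([.5190,-.041,.0272],Rdown(5),'down')],False)
```

```text
[ 0.6141  0.2149 -0.6439  1.9087  0.1431  1.0725  0.0013] [ 0.5168 -0.0397  0.0965]
in pocket [-0.3 91.4] [75.6 60.1] 89.7 z 0.0534 spread [0.051 0.055]
[734.4 313.6] 0.0757 44.7 [62.9 61.2] 173 [ 45.   2. 255.] [np.float64(165.0), np.float64(123.0)]
[276.3 293.5] 0.0759 -55.8 [60.1 40.7] 310 [105. 173. 255.] [np.float64(169.0), np.float64(275.0)]
t 35.9 meas-cmd mm [ 0.8  0.9 -0.1] deg 0.14 grip 0.688 F [ 0.4  0.  -1.4]
down 0.0000 0.0728 0.0000 0.0 0.0 0.0 rows>= 2
```

View pics/w18.png

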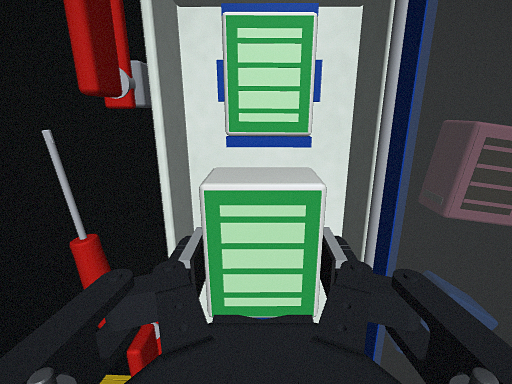

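Call:
drive_tool(steps="0.0005 0.025 -0.001 0 0 0 0.04;0.0005 0.05 -0.001 0 0 0 0.04;0.0005 0.065 -0.001 0 0 0 0.04;0.0005 0.0728 -0.001 0 0 0 0.04;0.0005 0.0728 -0.001 0 0 0 0.04;0.0005 0.0728 -0.001 0 0 0 0.04;0.0005 0.0728 -0.001 0 0 0 0.085;0.0005 0.0728 -0.001 0 0 0 0.085;0.0005 0.0728 -0.001 0 0 0 0.085;0.0005 0.0728 -0.001 0 0 0 0.085;0.0005 0.05 -0.001 0 0 0 0.085;0.0005 0.01 -0.001 0 0 0 0.085;0.0005 -0.03 -0.001 0 0 0 0.085;0.0005 -0.08 -0.001 0 0 0 0.085;0.0005 -0.08 -0.001 0 0 0 0.085;0.0005 -0.08 -0.001 0 0 0 0.085")

```text
clock: 37.23
ee_pos: [0.5228, -0.042, 0.1834]
eef_rot: [-0.706, 0.707, 0.032, -0.028]
force: [-0.0, -0.4, 0.2]
grip_width: 0.997
```

Run:
```python
from m import *
s=arm.state();print(s['joint_pos'],s['ee_pos'])
setcmd([.5196,-.042,.18],Rdown(5))
p=snap('wrist','w19');pockets(p)
p=snap('top','t19')
for f in fresh(p):print(*f)
flat(p)
```

```text
[ 0.6463  0.1236 -0.6576  1.8107  0.0812  1.2281  0.051 ] [ 0.5228 -0.042   0.1834]
in pocket [-0.3 91.6] [75.9 60.4] 89.6 z 0.0534 spread [0.0507 0.0551]
in pocket [ 0.8 -2. ] [76.3 60.1] 89.9 z 0.0534 spread [0.0502 0.0551]
[734.1 314.1] 0.0763 86.7 [63.1 61.1] 170 [ 30.   1. 255.] [np.float64(165.0), np.float64(123.0)]
[276.1 293.7] 0.0761 -55.6 [61.2 40.8] 312 [105. 173. 255.] [np.float64(169.0), np.float64(275.0)]
flat [377.9 454.9] long -14.3 [75.3 60.4] 0.0407 499
```

View pics/t19.png

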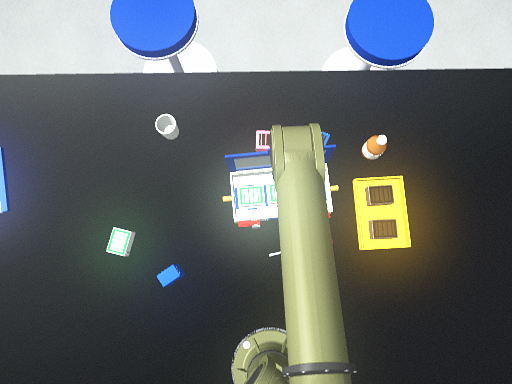

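Run:
```python
from m import *
seq([([.3765,.4535,.14],Rdown(75.7),'over')])
```

```text
t 37.3333 meas-cmd mm [ 0.3 -0.  -1. ] deg 0.16 grip 0.996 F [ 0.2 -0.2 -1. ]
over -0.0994 0.0400 0.5061 0.0 -70.7 0.0 rows>= 13
```

Call:
drive_tool(steps="-0.0994 0.0 0.5061 0 -70.7 0 0.085;-0.0994 0.0 0.5061 0 -70.7 0 0.085;-0.0994 0.0 0.5061 0 -70.7 0 0.085;-0.0994 0.0 0.5061 0 -70.7 0 0.085;-0.0994 0.0 0.5061 0 -70.7 0 0.085;-0.0994 0.0 0.5061 0 -70.7 0 0.085;-0.0994 0.0 0.5061 0 -70.7 0 0.085;-0.0994 0.0 0.5061 0 -70.7 0 0.085;-0.0994 0.0 0.5061 0 -70.7 0 0.085;-0.0994 0.0 0.5061 0 -70.7 0 0.085;-0.0994 0.0 0.5061 0 -70.7 0 0.085;-0.0994 0.0 0.5061 0 -70.7 0 0.085;-0.0994 0.0 0.5061 0 -70.7 0 0.085;-0.0994 0.04 0.5061 0 -70.7 0 0.085;-0.0994 0.04 0.5061 0 -70.7 0 0.085;-0.0994 0.04 0.5061 0 -70.7 0 0.085;-0.0994 0.04 0.5061 0 -70.7 0 0.085;-0.0994 0.04 0.5061 0 -70.7 0 0.085")

```text
clock: 38.83
ee_pos: [0.3786, 0.4539, 0.141]
eef_rot: [0.56, -0.558, -0.433, 0.433]
force: [0.6, 0.3, 0.7]
grip_width: 0.995
```

Run:
```python
from m import *
s=arm.state();print(s['joint_pos'],s['ee_pos'])
p=snap('wrist','w20');flat(p)
seq([([.3765,.4535,.013],Rdown(75.7),'over')],False)
```

```text
[-0.107   0.434  -1.0102  1.69    0.3848  1.2332  0.1127] [0.3786 0.4539 0.141 ]
flat [376.1 456.1] long -14.4 [75.4 60.6] 0.0414 4836
flat [303.7 288.8] long -58.7 [13.4  1.7] 0.0394 91
t 38.8833 meas-cmd mm [2.2 0.4 1.3] deg 0.23 grip 1.0 F [-0.6  0.4 -0.8]
over 0.0000 0.1270 -0.0000 0.0 0.0 0.0 rows>= 4
```

View pics/w20.png

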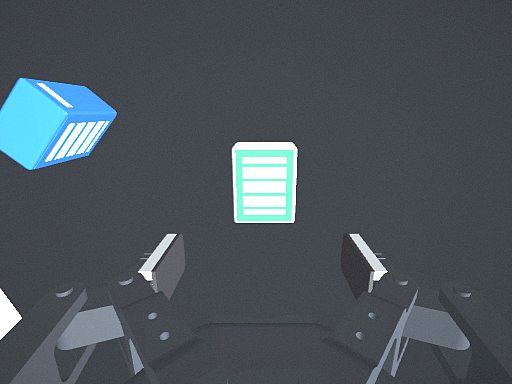

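Call:
drive_tool(steps="0.001 0.03 0.0015 0 0 0 0.085;0.001 0.06 0.0015 0 0 0 0.085;0.001 0.09 0.0015 0 0 0 0.085;0.001 0.115 0.0015 0 0 0 0.085;0.001 0.127 0.0015 0 0 0 0.085;0.001 0.127 0.0015 0 0 0 0.085;0.001 0.127 0.0015 0 0 0 0.085;0.001 0.127 0.0015 0 0 0 0.04;0.001 0.127 0.0015 0 0 0 0.04;0.001 0.127 0.0015 0 0 0 0.04;0.001 0.127 0.0015 0 0 0 0.04;0.001 0.127 0.0015 0 0 0 0.04;0.001 0.127 0.0015 0 0 0 0.04")

```text
clock: 39.97
ee_pos: [0.3774, 0.4569, 0.0154]
eef_rot: [0.56, -0.558, -0.434, 0.432]
force: [0.2, -0.0, 6.8]
grip_width: 0.691
```

Run:
```python
from m import *
R0=Rdown(75.7);c=np.array([.3765,.4535,.14])+R0.apply([.001,.127,.0015]);setcmd(c,R0)
s=arm.state();d=rot(s).inv().apply(np.array([.3765,.4558,s['ee_pos'][2]])-s['ee_pos']);print('centre rel tool',d)
seq([([.3775,.4540,.15],Rdown(75.7),'up'),([.43,.2,.18],Rdown(30),'via'),([.5270,-.130,.17],Rdown(5),'over')],False)
```

```text
centre rel tool [-0.0013 -0.      0.0006]
t 39.9667 meas-cmd mm [2.1 2.  2.4] deg 0.24 grip 0.691 F [ 0.2 -0.   6.8]
up -0.0003 -0.1370 -0.0023 0.0 0.0 0.0 rows>= 4
via -0.2334 -0.1670 -0.1160 0.0 45.7 0.0 rows>= 7
over -0.5292 -0.1570 -0.2915 0.0 70.7 0.0 rows>= 9
```

Call:
drive_tool(steps="-0.0003 -0.04 -0.0023 0 0 0 0.04;-0.0003 -0.08 -0.0023 0 0 0 0.04;-0.0003 -0.12 -0.0023 0 0 0 0.04;-0.0003 -0.137 -0.0023 0 0 0 0.04;-0.2334 -0.167 -0.116 0 45.7 0 0.04;-0.2334 -0.167 -0.116 0 45.7 0 0.04;-0.2334 -0.167 -0.116 0 45.7 0 0.04;-0.2334 -0.167 -0.116 0 45.7 0 0.04;-0.2334 -0.167 -0.116 0 45.7 0 0.04;-0.2334 -0.167 -0.116 0 45.7 0 0.04;-0.2334 -0.167 -0.116 0 45.7 0 0.04;-0.5292 -0.157 -0.2915 0 70.7 0 0.04;-0.5292 -0.157 -0.2915 0 70.7 0 0.04;-0.5292 -0.157 -0.2915 0 70.7 0 0.04;-0.5292 -0.157 -0.2915 0 70.7 0 0.04;-0.5292 -0.157 -0.2915 0 70.7 0 0.04;-0.5292 -0.157 -0.2915 0 70.7 0 0.04;-0.5292 -0.157 -0.2915 0 70.7 0 0.04;-0.5292 -0.157 -0.2915 0 70.7 0 0.04;-0.5292 -0.157 -0.2915 0 70.7 0 0.04")

```text
clock: 41.63
ee_pos: [0.5277, -0.1383, 0.1688]
eef_rot: [-0.706, 0.707, 0.027, -0.028]
force: [-0.8, -1.3, -1.6]
grip_width: 0.686
```

Run:
```python
from m import *
s=arm.state();print(s['joint_pos'],s['ee_pos'])
setcmd([.5270,-.130,.17],Rdown(5))
p=snap('wrist','w21');pockets(p)
seq([([.5272,-.1305,.10],Rdown(5),'d1'),([.5272,-.1305,.0272],Rdown(5),'d2')],False)
```

```text
[ 0.7154  0.1805 -0.562   1.7776  0.1052  1.2136  0.2006] [ 0.5277 -0.1383  0.1688]
in pocket [-0.3 56. ] [ 7.1 59.2] 88.8 z 0.0519 spread [0.0447 0.0544]
in pocket [ 0.9 -1.7] [60.7 76. ] 0.4 z 0.0533 spread [0.0507 0.055 ]
t 41.6833 meas-cmd mm [ 0.6 -7.4 -1.3] deg 0.63 grip 0.687 F [ 1.  -1.6 -0.9]
d1 0.0002 0.0700 -0.0005 0.0 0.0 0.0 rows>= 2
d2 0.0002 0.1428 -0.0005 0.0 0.0 0.0 rows>= 2
```

View pics/w21.png

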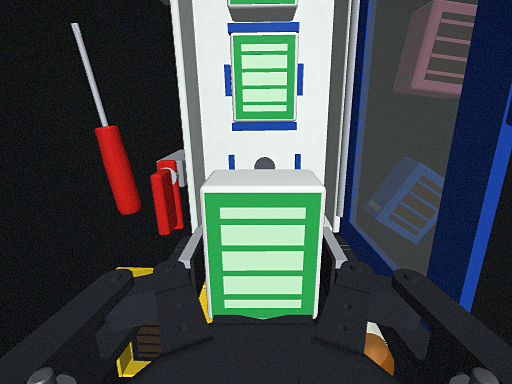

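Call:
drive_tool(steps="0 0 0 0 0 0 0.04;0 0.03 0 0 0 0 0.04;0 0.06 0 0 0 0 0.04;0 0.07 0 0 0 0 0.04;0 0.07 0 0 0 0 0.04;0 0.07 0 0 0 0 0.04")

```text
clock: 42.18
ee_pos: [0.5273, -0.1284, 0.0996]
eef_rot: [0.707, -0.706, -0.03, 0.032]
force: [0.3, -0.7, -2.0]
grip_width: 0.687
```

Run:
```python
from m import *
setcmd([.5270,-.130,.10],Rdown(5))
seq([([.5272,-.1305,.0272],Rdown(5),'d2')],False)
```

```text
t 42.1833 meas-cmd mm [ 0.3  1.6 -0.4] deg 0.16 grip 0.687 F [ 0.3 -0.7 -2. ]
d2 0.0002 0.0728 -0.0005 0.0 0.0 0.0 rows>= 2
```

Call:
drive_tool(steps="0 0.025 -0.0005 0 0 0 0.04;0 0.05 -0.0005 0 0 0 0.04;0 0.065 -0.0005 0 0 0 0.04;0 0.0728 -0.0005 0 0 0 0.04;0 0.0728 -0.0005 0 0 0 0.04;0 0.0728 -0.0005 0 0 0 0.04;0 0.0728 -0.0005 0 0 0 0.085;0 0.0728 -0.0005 0 0 0 0.085;0 0.0728 -0.0005 0 0 0 0.085;0 0.0728 -0.0005 0 0 0 0.085;0 0.05 -0.0005 0 0 0 0.085;0 0.01 -0.0005 0 0 0 0.085;0 -0.03 -0.0005 0 0 0 0.085;0 -0.07 -0.0005 0 0 0 0.085;0 -0.11 -0.0005 0 0 0 0.085;0 -0.11 -0.0005 0 0 0 0.085;0 -0.11 -0.0005 0 0 0 0.085")

```text
clock: 43.6
ee_pos: [0.5293, -0.1307, 0.2122]
eef_rot: [-0.706, 0.707, 0.031, -0.029]
force: [0.3, -0.4, -0.1]
grip_width: 0.994
```

Run:
```python
from m import *
s=arm.state();print(s['joint_pos'],s['ee_pos'])
setcmd([.5270,-.1305,.21],Rdown(5))
p=snap('wrist','w22');pockets(p)
C=cloud(p)
hsv=cv2.cvtColor(p['color'],cv2.COLOR_BGR2HSV)
snap('top','t22')
```

```text
[ 0.7225  0.1436 -0.5762  1.7264  0.0819  1.2915  0.2141] [ 0.5293 -0.1307  0.2122]
in pocket [-0.2 67.2] [28.7 59.6] 89.9 z 0.0531 spread [0.046 0.055]
in pocket [ 0.7 -1.7] [74.7 60.6] 89.9 z 0.0533 spread [0.0508 0.055 ]
in pocket [  0.5 -91.9] [75.9 60.3] 89.0 z 0.0534 spread [0.0505 0.055 ]
```

View pics/w22.png

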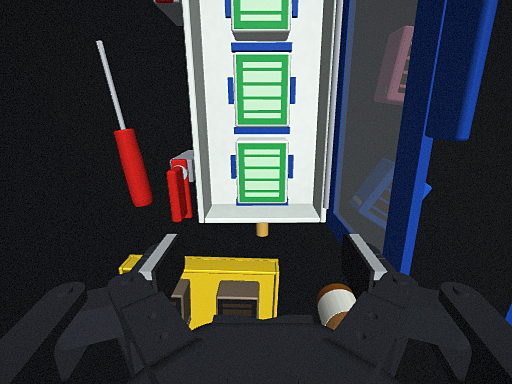

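View pics/t22.png

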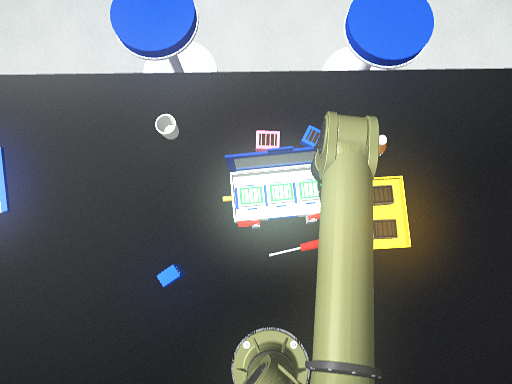

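Run:
```python
from m import *
H=np.array([.595,-.0318,.064]);xh=np.array([.9962,.0872,0]);yh=np.array([-.0872,.9962,0])
def P(s,v,h): return H+s*xh+v*yh+np.array([0,0,h])
seq([(P(-.0763,-.0924,.25),Rdown(5),'up'),(P(.06,0,.25),Rdown(5),'over'),(P(.06,0,.142),Rdown(5),'behind')],True)
```

```text
t 43.7 meas-cmd mm [-0.1  0.1 -1.6] deg 0.22 grip 0.993 F [-0.7 -0.9 -1.2]
up 0.0000 -0.1040 -0.0000 0.0 0.0 0.0 rows>= 3
over 0.1363 -0.1040 0.0924 0.0 0.0 0.0 rows>= 4
behind 0.1363 0.0040 0.0924 0.0 0.0 0.0 rows>= 3
```

Call:
drive_tool(steps="0 -0.04 0 0 0 0 0;0 -0.08 0 0 0 0 0;0 -0.104 0 0 0 0 0;0 -0.104 0 0 0 0 0;0.1363 -0.104 0.0924 0 0 0 0;0.1363 -0.104 0.0924 0 0 0 0;0.1363 -0.104 0.0924 0 0 0 0;0.1363 -0.104 0.0924 0 0 0 0;0.1363 -0.104 0.0924 0 0 0 0;0.1363 -0.07 0.0924 0 0 0 0;0.1363 -0.04 0.0924 0 0 0 0;0.1363 0.004 0.0924 0 0 0 0;0.1363 0.004 0.0924 0 0 0 0;0.1363 0.004 0.0924 0 0 0 0;0.1363 0.004 0.0924 0 0 0 0")

```text
clock: 44.95
ee_pos: [0.6556, -0.0267, 0.2056]
eef_rot: [0.707, -0.706, -0.03, 0.031]
force: [-0.3, -0.6, 0.7]
grip_width: -0.001
```

Run:
```python
from m import *
snap('wrist','w23');snap('scene','s23')
i=cv2.imread('pics/s23.png')[60:310,130:400];cv2.imwrite('pics/s23z.png',cv2.resize(i,None,fx=2.4,fy=2.4))
seq([([.5,.0,.2],Rdown(5),'')],False)
s=arm.state();print(s['ee_pos'],s['joint_pos'])
# lid path rows
s0,h0=.06,.142
rows=[]
for th in np.concatenate([np.linspace(1.66,0.02,18)]):
    e=np.array([-np.cos(th),np.sin(th)]);n=np.array([np.sin(th),np.cos(th)])
    q=.14*e+.006*n+np.array([.015,0])
    rows.append((round(th,2),round(q[0]-s0,3),round(-(q[1]-h0),3)))
print(rows)
```

```text
t 45.05 meas-cmd mm [2.  0.1 1.7] deg 0.17 grip 0.002 F [-0.2 -0.   1.3]
 -0.1519 0.0060 0.0400 0.0 0.0 0.0 rows>= 4
[ 0.6568 -0.0265  0.2077] [ 0.4786  0.415  -0.6365  1.4476  0.2467  1.3576 -0.0834]
[(np.float64(1.66), np.float64(-0.027), np.float64(0.003)), (np.float64(1.56), np.float64(-0.04), np.float64(0.002)), (np.float64(1.47), np.float64(-0.054), np.float64(0.002)), (np.float64(1.37), np.float64(-0.067), np.float64(0.004)), (np.float64(1.27), np.float64(-0.08), np.float64(0.006)), (np.float64(1.18), np.float64(-0.093), np.float64(0.01)), (np.float64(1.08), np.float64(-0.106), np.float64(0.016)), (np.float64(0.98), np.float64(-0.117), np.float64(0.022)), (np.float64(0.89), np.float64(-0.129), np.float64(0.03)), (np.float64(0.79), np.float64(-0.139), np.float64(0.038)), (np.float64(0.7), np.float64(-0.149), np.float64(0.048)), (np.float64(0.6), np.float64(-0.157), np.float64(0.058)), (np.float64(0.5), np.float64(-0.165), np.float64(0.069)), (np.float64(0.41), np.float64(-0.171), np.float64(0.081)), (np.float64(0.31), np.float64(-0.177), np.float64(0.094)), (np.float64(0.21), np.float64(-0.181), np.float64(0.107)), (np.float64(0.12), np.float64(-0.183), np.float64(0.12)), (np.float64(0.02), np.float64(-0.185), np.float64(0.133))]
```

View pics/s23z.png

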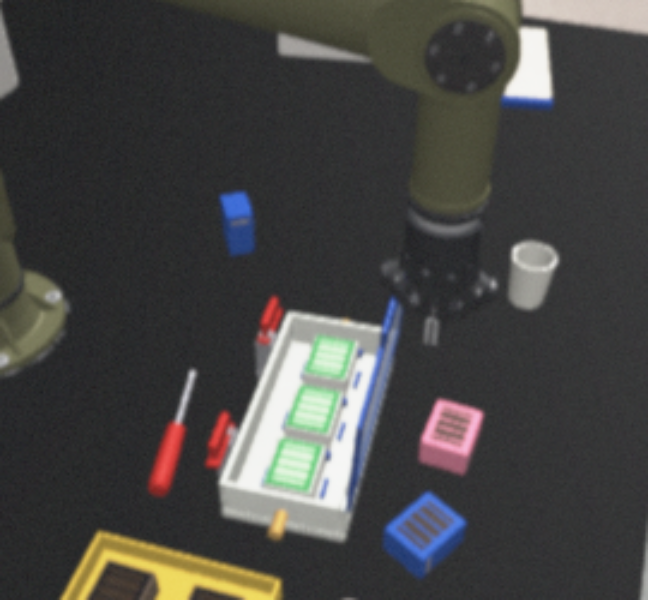

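Call:
drive_tool(steps="-0.015 0.003 0 0 0 0 0;-0.027 0.003 0 0 0 0 0;-0.04 0.002 0 0 0 0 0;-0.054 0.002 0 0 0 0 0;-0.067 0.004 0 0 0 0 0;-0.08 0.006 0 0 0 0 0;-0.093 0.01 0 0 0 0 0;-0.106 0.016 0 0 0 0 0;-0.106 0.016 0 0 0 0 0")

```text
clock: 45.8
ee_pos: [0.5494, -0.0358, 0.1913]
eef_rot: [-0.706, 0.707, 0.03, -0.03]
force: [0.7, -0.7, -0.4]
grip_width: -0.001
```

Run:
```python
from m import *
snap('scene','s24')
i=cv2.imread('pics/s24.png')[60:310,130:400];cv2.imwrite('pics/s24z.png',cv2.resize(i,None,fx=2.4,fy=2.4))
print(arm.state()['force'])
```

```text
[ 0.5745 -1.0106 -0.112 ]
```

View pics/s24z.png

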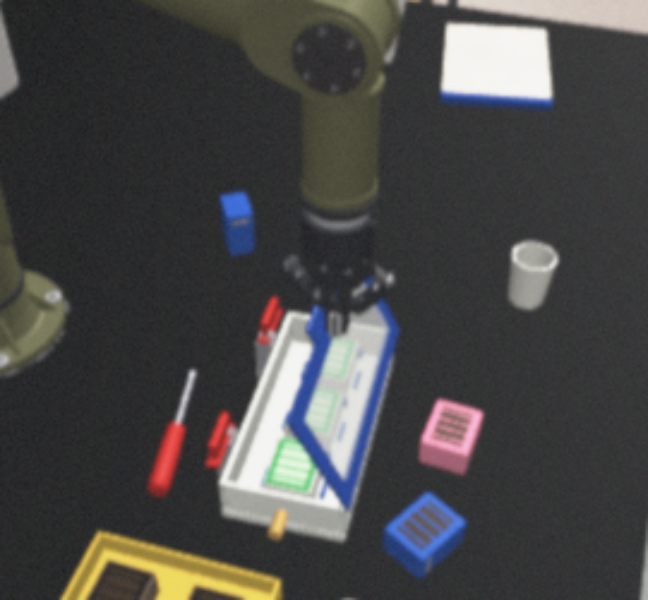

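Call:
drive_tool(steps="-0.011 0.006 0 0 0 0 0;-0.023 0.014 0 0 0 0 0;-0.033 0.022 0 0 0 0 0;-0.043 0.032 0 0 0 0 0;-0.051 0.042 0 0 0 0 0;-0.059 0.053 0 0 0 0 0;-0.065 0.065 0 0 0 0 0;-0.071 0.078 0 0 0 0 0;-0.075 0.091 0 0 0 0 0;-0.077 0.104 0 0 0 0 0;-0.079 0.112 0 0 0 0 0;-0.079 0.118 0 0 0 0 0;-0.079 0.122 0 0 0 0 0;-0.079 0.122 0 0 0 0 0;-0.079 0.122 0 0 0 0 0")

```text
clock: 47.1
ee_pos: [0.4718, -0.0422, 0.0697]
eef_rot: [0.707, -0.706, -0.03, 0.031]
force: [-6.1, 0.6, 16.0]
grip_width: 0.002
```

Call:
drive_tool(steps="0 -0.03 0 0 0 0 0;0 -0.07 0 0 0 0 0;0 -0.11 0 0 0 0 0;0 -0.14 0 0 0 0 0;0 -0.14 0 0 0 0 0;0 -0.14 0 0 0 0 0")

```text
clock: 47.6
ee_pos: [0.473, -0.0425, 0.2098]
eef_rot: [-0.706, 0.707, 0.031, -0.029]
force: [0.4, -0.5, -0.9]
grip_width: -0.002
```

Run:
```python
from m import *
s=arm.state();print(s['ee_pos'],s['joint_pos'])
p=snap('wrist','w25');q=snap('scene','s25')
i=cv2.imread('pics/s25.png')[60:310,130:400];cv2.imwrite('pics/s25z.png',cv2.resize(i,None,fx=2.4,fy=2.4))
t=snap('top','t25')
for nm,p in (('top',t),('wrist',p),('scene',q)):
    C=cloud(p);hsv=cv2.cvtColor(p['color'],cv2.COLOR_BGR2HSV)
    m=(hsv[...,0]>100)&(hsv[...,0]<130)&(hsv[...,1]>130)&(C[...,0]>.4)&(C[...,0]<.62)&(abs(C[...,1]+.04)<.16)&(C[...,2]>.05)
    P=C[m];
    d=P-np.array([.595,-.0318,0]);s_=d@np.array([.9962,.0872,0])
    for a,b in ((-.18,-.15),(-.15,-.13),(-.13,-.05),(-.05,0.01)):
        k=(s_>=a)&(s_<b)
        if k.sum()>5: print(nm,a,b,'z',np.percentile(P[k,2],[10,50,90]),k.sum())
    m=((hsv[...,0]<8)|(hsv[...,0]>172))&(hsv[...,1]>110)&(C[...,2]>.09)&(C[...,2]<.12)
    for k in comps(p,m,10):
        Q=C[k];print(nm,'fin',cv2.minAreaRect((Q[:,:2]*1000).astype(np.float32)),k.sum(),np.percentile(Q[:,2],95))
```

```text
[ 0.473  -0.0425  0.2098] [ 0.6985 -0.0229 -0.6491  1.8809 -0.0143  1.2759  0.1393]
top -0.15 -0.13 z [0.0672 0.0701 0.0727] 295
top -0.13 -0.05 z [0.0672 0.0701 0.0735] 304
top -0.05 0.01 z [0.0676 0.0702 0.0732] 318
top fin ((445.54058837890625, -167.4415283203125), (8.659305572509766, 15.402548789978027), 10.45819091796875) 21 0.10945842440379772
top fin ((424.96746826171875, 58.24000549316406), (9.396378517150879, 49.61400604248047), 4.798829078674316) 60 0.10833534244491745
wrist -0.18 -0.15 z [0.0697 0.0707 0.0716] 1362
wrist -0.15 -0.13 z [0.0698 0.0707 0.0716] 3969
wrist -0.13 -0.05 z [0.0698 0.0708 0.0719] 2765
wrist -0.05 0.01 z [0.0699 0.0709 0.0718] 6091
wrist fin ((425.0439147949219, 57.926578521728516), (10.309708595275879, 53.619850158691406), 5.084656715393066) 912 0.10754855265102428
wrist fin ((441.2151184082031, -128.04986572265625), (10.011977195739746, 13.184924125671387), 4.524982929229736) 133 0.10718705467200479
scene -0.18 -0.15 z [0.0668 0.0689 0.0722] 137
scene -0.15 -0.13 z [0.0671 0.0686 0.0706] 451
scene -0.13 -0.05 z [0.0667 0.0688 0.0709] 275
scene -0.05 0.01 z [0.067  0.0691 0.0711] 525
scene fin ((427.77392578125, 42.81035614013672), (10.751185417175293, 27.711658477783203), 5.1071062088012695) 27 0.10486884631161617
scene fin ((445.2933654785156, -150.3426513671875), (10.522912979125977, 54.150733947753906), 5.579412937164307) 80 0.10631023957866405
```

View pics/s25z.png

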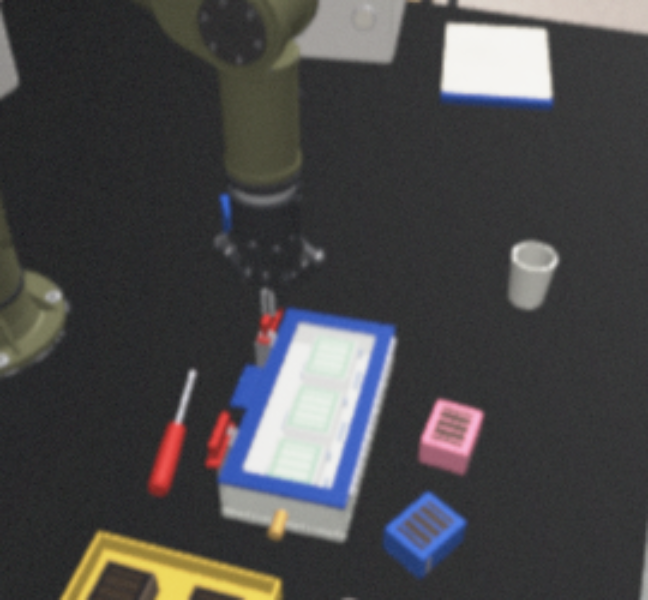

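View pics/w25.png

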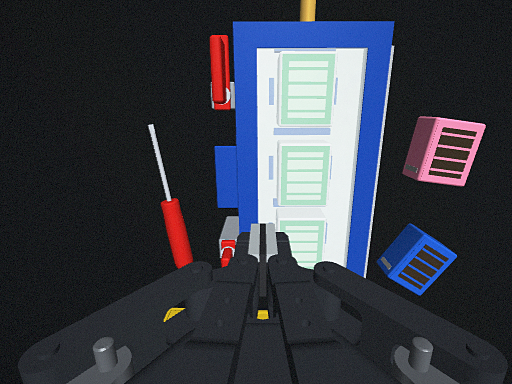

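```bash
cat >> m.py <<'E'
Hc=np.array([.5203,-.0383,0]);XH=np.array([.9962,.0872,0]);YH=np.array([-.0872,.9962,0])
def HP(u,v,z): return Hc+u*XH+v*YH+np.array([0,0,z])
E
python3 - <<'E'
from m import *
setcmd(HP(.075-.125,0,.208),Rdown(5))
seq([(HP(-.0865,.115,.16),Rdown(5),'over'),(HP(-.0875,.115,.12),Rdown(5),'d')])
E
```

```text
t 47.75 meas-cmd mm [-0.1  0.3 -1.9] deg 0.28 grip -0.003 F [-0.8 -0.3 -0.4]
over -0.0365 0.0480 0.1150 0.0 0.0 0.0 rows>= 4
d -0.0375 0.0880 0.1150 0.0 0.0 0.0 rows>= 1
```

Call:
drive_tool(steps="-0.0365 0.02 0.115 0 0 0 0.045;-0.0365 0.02 0.115 0 0 0 0.045;-0.0365 0.048 0.115 0 0 0 0.045;-0.0365 0.048 0.115 0 0 0 0.045;-0.0365 0.048 0.115 0 0 0 0.045;-0.0375 0.07 0.115 0 0 0 0.045;-0.0375 0.088 0.115 0 0 0 0.045;-0.0375 0.088 0.115 0 0 0 0.045;-0.0375 0.088 0.115 0 0 0 0.045")

```text
clock: 48.5
ee_pos: [0.4234, 0.068, 0.119]
eef_rot: [0.707, -0.706, -0.028, 0.031]
force: [0.2, 0.0, -1.2]
grip_width: 0.528
```

Run:
```python
from m import *
s=arm.state();print(s['ee_pos'],s['joint_pos'])
snap('wrist','w26')
seq([(HP(-.0870,.115,.083),Rdown(5),'d')],False)
```

```text
[0.4234 0.068  0.119 ] [ 0.596  -0.0402 -0.7891  2.0823 -0.0354  1.092  -0.0923]
t 48.55 meas-cmd mm [ 1.1 -0.4 -0.1] deg 0.26 grip 0.53 F [-0.3  0.5 -0.3]
d 0.0005 0.0370 0.0000 0.0 0.0 0.0 rows>= 1
```

View pics/w26.png

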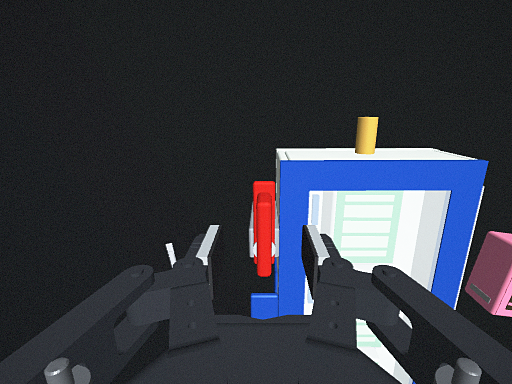

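Call:
drive_tool(steps="0.0005 0.015 0 0 0 0 0.045;0.0005 0.03 0 0 0 0 0.045;0.0005 0.037 0 0 0 0 0.045;0.0005 0.037 0 0 0 0 0.045;0.0005 0.037 0 0 0 0 0;0.0005 0.037 0 0 0 0 0;0.0005 0.037 0 0 0 0 0;0.0005 0.037 0 0 0 0 0;0.0005 0.037 0 0 0 0 0;0.0005 0.037 0 0 0 0 0")

```text
clock: 49.38
ee_pos: [0.4243, 0.0692, 0.0836]
eef_rot: [0.707, -0.706, -0.029, 0.031]
force: [-1.9, 0.3, 4.8]
grip_width: 0.11
```

Run:
```python
from m import *
setcmd(HP(-.0870,.115,.083),Rdown(5))
s=arm.state();print(s['ee_pos'],s['joint_pos'])
wp=[]
for f in list(range(6,91,6))+[92]:
    a=np.radians(f);wp.append((HP(-.0865+.030*np.sin(a),.085+.030*np.cos(a),.083),Rdown(5-f),str(f)))
seq(wp)
```

```text
[0.4243 0.0692 0.0836] [ 0.5848  0.0214 -0.8032  2.1183  0.0169  1.0101 -0.1423]
t 49.3833 meas-cmd mm [0.7 0.5 0.6] deg 0.16 grip 0.11 F [-1.9  0.3  4.8]
6 0.0036 0.0000 -0.0002 0.0 6.0 0.0 rows>= 1
12 0.0067 0.0000 -0.0007 0.0 12.0 0.0 rows>= 1
18 0.0098 0.0000 -0.0015 0.0 18.0 0.0 rows>= 1
24 0.0127 0.0000 -0.0026 0.0 24.0 0.0 rows>= 1
30 0.0155 0.0000 -0.0040 0.0 30.0 0.0 rows>= 1
36 0.0181 0.0000 -0.0057 0.0 36.0 0.0 rows>= 1
42 0.0206 0.0000 -0.0077 0.0 42.0 0.0 rows>= 1
48 0.0228 0.0000 -0.0099 0.0 48.0 0.0 rows>= 1
54 0.0248 0.0000 -0.0124 0.0 54.0 0.0 rows>= 1
60 0.0265 0.0000 -0.0150 0.0 60.0 0.0 rows>= 1
66 0.0279 0.0000 -0.0178 0.0 66.0 0.0 rows>= 1
72 0.0290 0.0000 -0.0207 0.0 72.0 0.0 rows>= 1
78 0.0298 0.0000 -0.0238 0.0 78.0 0.0 rows>= 1
84 0.0303 0.0000 -0.0269 0.0 84.0 0.0 rows>= 1
90 0.0305 0.0000 -0.0300 0.0 90.0 0.0 rows>= 1
92 0.0305 0.0000 -0.0310 0.0 92.0 0.0 rows>= 1
```

Call:
drive_tool(steps="0.0036 0 -0.0002 0 6 0 0;0.0067 0 -0.0007 0 12 0 0;0.0098 0 -0.0015 0 18 0 0;0.0127 0 -0.0026 0 24 0 0;0.0155 0 -0.004 0 30 0 0;0.0181 0 -0.0057 0 36 0 0;0.0206 0 -0.0077 0 42 0 0;0.0228 0 -0.0099 0 48 0 0;0.0248 0 -0.0124 0 54 0 0;0.0265 0 -0.015 0 60 0 0;0.0279 0 -0.0178 0 66 0 0;0.029 0 -0.0207 0 72 0 0;0.0298 0 -0.0238 0 78 0 0;0.0303 0 -0.0269 0 84 0 0;0.0305 0 -0.03 0 90 0 0;0.0305 0 -0.031 0 92 0 0;0.0305 0 -0.031 0 92 0 0;0.0305 0 -0.031 0 92 0 0")

```text
clock: 50.88
ee_pos: [0.4567, 0.0414, 0.0835]
eef_rot: [-0.513, 0.514, -0.487, 0.486]
force: [-4.4, 0.5, 7.0]
grip_width: 0.104
```

Run:
```python
from m import *
s=arm.state();print(s['ee_pos'],s['joint_pos'],s['ft_torque'])
seq([(HP(-.0870,.085,.083),Rdown(-87),'d')],False)
```

```text
[0.4567 0.0414 0.0835] [ 0.5283  0.0921 -0.6954  2.0582  0.0686  1.0167 -1.7181] [0.2114 0.9716 0.9452]
t 50.8833 meas-cmd mm [0.  1.  0.5] deg 0.2 grip 0.104 F [-4.4  0.5  7. ]
d 0.0000 0.0000 -0.0305 0.0 0.0 0.0 rows>= 1
```

Call:
drive_tool(steps="0 0 0 0 0 0 0.045;0 0 0 0 0 0 0.045;0 0 0 0 0 0 0.045;0 0 0 0 0 0 0.045;0 -0.03 0 0 0 0 0.045;0 -0.07 0 0 0 0 0.045;0 -0.11 0 0 0 0 0.045;0 -0.11 0 0 0 0 0.045;0 -0.11 0 0 0 0 0.045")

```text
clock: 51.63
ee_pos: [0.4593, 0.0406, 0.195]
eef_rot: [0.513, -0.511, 0.487, -0.488]
force: [-0.7, -1.1, -1.6]
grip_width: 0.521
```

```bash
cat >> m.py <<'E'
def fins(p,nm=''):
    C=cloud(p);hsv=cv2.cvtColor(p['color'],cv2.COLOR_BGR2HSV)
    m=((hsv[...,0]<8)|(hsv[...,0]>172))&(hsv[...,1]>110)&(C[...,2]>.097)&(C[...,2]<.116)&(C[...,0]>.38)&(C[...,0]<.55)
    for k in comps(p,m,10):
        Q=C[k];(c,sz,a)=cv2.minAreaRect((Q[:,:2]*1000).astype(np.float32))
        if sz[0]<sz[1]: sz=sz[::-1];a+=90
        d=np.array(c)/1000-Hc[:2]
        print(nm,'fin long axis rel housing x',round((a-5+90)%180-90,1),np.round(sz,1),'centre u,v',round(d@XH[:2]*1e3,1),round(d@YH[:2]*1e3,1))
E
python3 - <<'E'
from m import *
c=HP(-.0865+.030*np.sin(np.radians(92)),.085+.030*np.cos(np.radians(92)),.193);setcmd(c,Rdown(-87))
s=arm.state();print(s['ee_pos'],s['joint_pos'])
p=snap('wrist','w27');fins(p,'w');fins(snap('top','t27'),'t');fins(snap('scene','s27'),'s')
seq([(HP(-.0870,-.115,.2),Rdown(5),'o'),(HP(-.0870,-.115,.12),Rdown(5),'d')])
E
```

```text
[0.4593 0.0406 0.195 ] [ 0.5637 -0.0478 -0.6826  1.9296 -0.0316  1.2457 -1.6293]
w fin long axis rel housing x 0.0 [53.2 10. ] centre u,v -67.1 85.3
w fin long axis rel housing x -88.8 [53.7 10.2] centre u,v -85.7 -102.7
t fin long axis rel housing x -88.0 [53.1  9.3] centre u,v -86.2 -103.6
s fin long axis rel housing x 1.7 [50.4 12.2] centre u,v -66.8 82.6
s fin long axis rel housing x -87.3 [54.8 10.7] centre u,v -84.3 -104.3
t 51.7833 meas-cmd mm [-0.1  0.  -1.7] deg 0.28 grip 0.531 F [-0.4 -0.5 -0.8]
o 0.1999 -0.0070 -0.0235 0.0 -92.0 0.0 rows>= 13
d 0.1999 0.0730 -0.0235 0.0 -92.0 0.0 rows>= 2
```

View pics/w27.png

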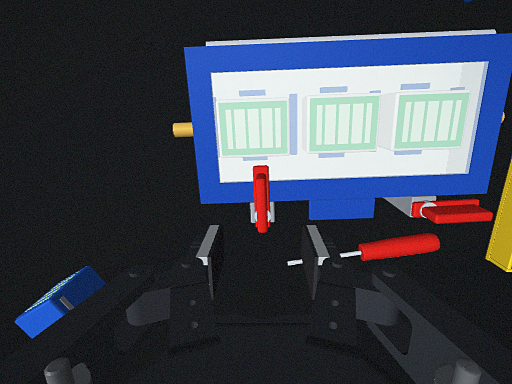

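Call:
drive_tool(steps="0.1999 -0.007 -0.0235 0 -92 0 0.045;0.1999 -0.007 -0.0235 0 -92 0 0.045;0.1999 -0.007 -0.0235 0 -92 0 0.045;0.1999 -0.007 -0.0235 0 -92 0 0.045;0.1999 -0.007 -0.0235 0 -92 0 0.045;0.1999 -0.007 -0.0235 0 -92 0 0.045;0.1999 -0.007 -0.0235 0 -92 0 0.045;0.1999 -0.007 -0.0235 0 -92 0 0.045;0.1999 -0.007 -0.0235 0 -92 0 0.045;0.1999 -0.007 -0.0235 0 -92 0 0.045;0.1999 -0.007 -0.0235 0 -92 0 0.045;0.1999 -0.007 -0.0235 0 -92 0 0.045;0.1999 -0.007 -0.0235 0 -92 0 0.045;0.1999 -0.007 -0.0235 0 -92 0 0.045;0.1999 0.03 -0.0235 0 -92 0 0.045;0.1999 0.06 -0.0235 0 -92 0 0.045;0.1999 0.073 -0.0235 0 -92 0 0.045;0.1999 0.073 -0.0235 0 -92 0 0.045;0.1999 0.073 -0.0235 0 -92 0 0.045;0.1999 0.073 -0.0235 0 -92 0 0.045")

```text
clock: 53.45
ee_pos: [0.4442, -0.1601, 0.1196]
eef_rot: [0.707, -0.706, -0.03, 0.031]
force: [-0.8, 0.3, 0.1]
grip_width: 0.527
```

Run:
```python
from m import *
s=arm.state();print(s['ee_pos'],s['joint_pos'])
p=snap('wrist','w28');fins(p)
seq([(HP(-.0868,-.115,.083),Rdown(5),'d')],False)
```

```text
[ 0.4442 -0.1601  0.1196] [ 0.7165  0.0552 -0.4352  2.0007  0.0253  1.093   0.3558]
 fin long axis rel housing x -88.8 [53.6 10. ] centre u,v -86.3 -103.1
t 53.5 meas-cmd mm [1.  0.2 0.1] deg 0.11 grip 0.525 F [-0.7 -0.3  0.6]
d 0.0002 0.0370 0.0000 0.0 0.0 0.0 rows>= 1
```

View pics/w28.png

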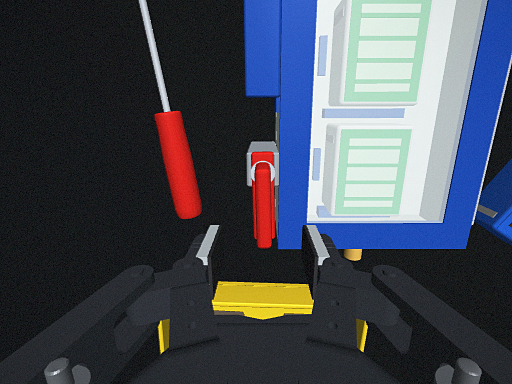

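Call:
drive_tool(steps="0 0.015 0 0 0 0 0.045;0 0.03 0 0 0 0 0.045;0 0.037 0 0 0 0 0.045;0 0.037 0 0 0 0 0.045;0 0.037 0 0 0 0 0;0 0.037 0 0 0 0 0;0 0.037 0 0 0 0 0;0 0.037 0 0 0 0 0;0 0.037 0 0 0 0 0;0 0.037 0 0 0 0 0")

```text
clock: 54.33
ee_pos: [0.4444, -0.1604, 0.0833]
eef_rot: [0.707, -0.706, -0.03, 0.03]
force: [-2.2, 0.5, 5.4]
grip_width: 0.106
```

Run:
```python
from m import *
setcmd(HP(-.0870,-.115,.083),Rdown(5))
wp=[]
for f in list(range(6,91,6))+[92]:
    a=np.radians(f);wp.append((HP(-.0865+.030*np.sin(a),-.085-.030*np.cos(a),.083),Rdown(5+f),str(f)))
seq(wp)
```

```text
t 54.3333 meas-cmd mm [0.7 0.1 0.3] deg 0.12 grip 0.106 F [-2.2  0.5  5.4]
6 0.0036 0.0000 0.0002 0.0 -6.0 0.0 rows>= 1
12 0.0067 0.0000 0.0007 0.0 -12.0 0.0 rows>= 1
18 0.0098 0.0000 0.0015 0.0 -18.0 0.0 rows>= 1
24 0.0127 0.0000 0.0026 0.0 -24.0 0.0 rows>= 1
30 0.0155 0.0000 0.0040 0.0 -30.0 0.0 rows>= 1
36 0.0181 0.0000 0.0057 0.0 -36.0 0.0 rows>= 1
42 0.0206 0.0000 0.0077 0.0 -42.0 0.0 rows>= 1
48 0.0228 0.0000 0.0099 0.0 -48.0 0.0 rows>= 1
54 0.0248 0.0000 0.0124 0.0 -54.0 0.0 rows>= 1
60 0.0265 0.0000 0.0150 0.0 -60.0 0.0 rows>= 1
66 0.0279 0.0000 0.0178 0.0 -66.0 0.0 rows>= 1
72 0.0290 0.0000 0.0207 0.0 -72.0 0.0 rows>= 1
78 0.0298 0.0000 0.0238 -0.0 -78.0 0.0 rows>= 1
84 0.0303 0.0000 0.0269 0.0 -84.0 0.0 rows>= 1
90 0.0305 0.0000 0.0300 0.0 -90.0 0.0 rows>= 1
92 0.0305 0.0000 0.0310 0.0 -92.0 0.0 rows>= 1
```

Call:
drive_tool(steps="0.0036 0 0.0002 0 -6 0 0;0.0067 0 0.0007 0 -12 0 0;0.0098 0 0.0015 0 -18 0 0;0.0127 0 0.0026 0 -24 0 0;0.0155 0 0.004 0 -30 0 0;0.0181 0 0.0057 0 -36 0 0;0.0206 0 0.0077 0 -42 0 0;0.0228 0 0.0099 0 -48 0 0;0.0248 0 0.0124 0 -54 0 0;0.0265 0 0.015 0 -60 0 0;0.0279 0 0.0178 0 -66 0 0;0.029 0 0.0207 0 -72 0 0;0.0298 0 0.0238 0 -78 0 0;0.0303 0 0.0269 0 -84 0 0;0.0305 0 0.03 0 -90 0 0;0.0305 0 0.031 0 -92 0 0;0.0305 0 0.031 0 -92 0 0;0.0305 0 0.031 0 -92 0 0")

```text
clock: 55.83
ee_pos: [0.4719, -0.127, 0.0833]
eef_rot: [0.47, -0.469, -0.528, 0.528]
force: [-2.1, 0.7, 6.7]
grip_width: 0.103
```

Call:
drive_tool(steps="0 0 0 0 0 0 0.045;0 0 0 0 0 0 0.045;0 0 0 0 0 0 0.045;0 0 0 0 0 0 0.045;0 -0.03 0 0 0 0 0.045;0 -0.07 0 0 0 0 0.045;0 -0.11 0 0 0 0 0.045;0 -0.14 0 0 0 0 0.045;0 -0.16 0 0 0 0 0.045;0 -0.16 0 0 0 0 0.045;0 -0.16 0 0 0 0 0.045")

```text
clock: 56.75
ee_pos: [0.4725, -0.1267, 0.2431]
eef_rot: [-0.469, 0.469, 0.529, -0.529]
force: [0.2, -0.3, 0.2]
grip_width: 0.526
```

Run:
```python
from m import *
s=arm.state();print(s['ee_pos'],s['joint_pos'],s['force'])
p=snap('wrist','w29');fins(p,'w');t=snap('top','t29');fins(t,'t');q=snap('scene','s29');fins(q,'s')
C=cloud(q);hsv=cv2.cvtColor(q['color'],cv2.COLOR_BGR2HSV)
m=(hsv[...,0]>100)&(hsv[...,0]<130)&(hsv[...,1]>130)&(C[...,0]>.44)&(C[...,0]<.62)&(abs(C[...,1]+.04)<.16)&(C[...,2]>.05)
print(np.percentile(C[m][:,2],[5,50,95]))
i=q['color'][90:380,130:400];cv2.imwrite('pics/s29z.png',cv2.resize(i,None,fx=2,fy=2))
for f in fresh(t):print(*f)
```

```text
[ 0.4725 -0.1267  0.2431] [ 0.8051 -0.0074 -0.5889  1.8016 -0.0043  1.3461  1.9085] [ 0.1705 -0.3463  0.2076]
w fin long axis rel housing x 1.7 [53.1  9.7] centre u,v -68.1 -84.4
w fin long axis rel housing x -0.2 [53.6 10.4] centre u,v -67.8 84.6
t fin long axis rel housing x -0.7 [44.1  9.1] centre u,v -72.3 -84.4
t fin long axis rel housing x -5.5 [51.6  8.8] centre u,v -68.2 85.2
s fin long axis rel housing x 1.2 [50.4 11.9] centre u,v -66.6 83.5
s fin long axis rel housing x -4.1 [50.3 11.3] centre u,v -66.2 -86.5
[0.0662 0.0687 0.0713]
[734.5 313.7] 0.076 43.8 [63.6 61.3] 173 [ 30.   1. 255.] [np.float64(165.0), np.float64(123.0)]
[276.3 293.6] 0.0761 -55.8 [61.3 40.4] 312 [105. 174. 255.] [np.float64(169.0), np.float64(275.0)]
```

View pics/s29z.png

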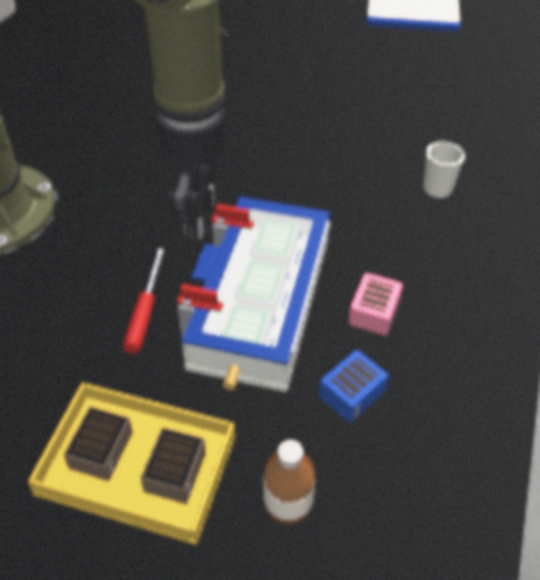

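View pics/w29.png

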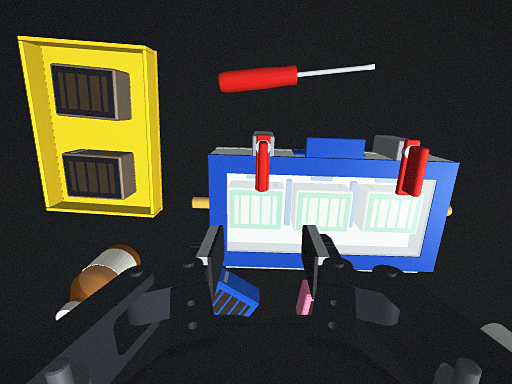

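View pics/t29.png

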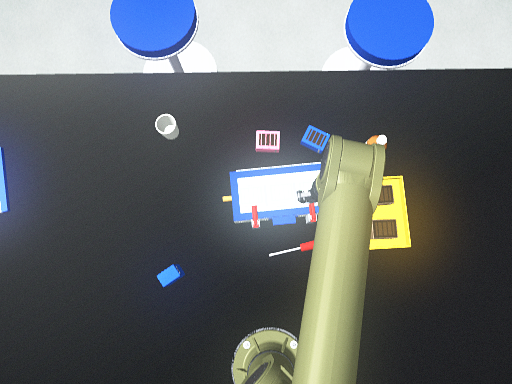

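Run:
```python
from m import *
for i in range(3):
    p=arm.capture('wrist');C=cloud(p);hsv=cv2.cvtColor(p['color'],cv2.COLOR_BGR2HSV)
    m=((hsv[...,0]<8)|(hsv[...,0]>172))&(hsv[...,1]>110)&(C[...,2]>.101)&(C[...,2]<.112)&(C[...,0]>.38)&(C[...,0]<.55)
    for k in comps(p,m,50):
        Q=C[k][:,:2];Q=Q-Q.mean(0);w,v=np.linalg.eigh(Q.T@Q);e=v[:,1]*np.sign(v[0,1]);print(np.degrees(np.arctan2(e[1],e[0]))-5,k.sum())
    m=(hsv[...,0]>105)&(hsv[...,0]<125)&(hsv[...,1]>150)&(C[...,2]>.066)&(C[...,2]<.075)&(C[...,0]>.42)
    P=(C[m][:,:2]*1000).astype(np.float32);print('lid',cv2.minAreaRect(P))
```

```text
0.1233625264915279 447
-0.06267747038999438 522
lid ((508.96746826171875, -38.54420471191406), (174.60252380371094, 300.9798583984375), 5.01593542098999)
0.10711990532312665 449
0.029799244034370176 522
lid ((509.02557373046875, -38.80232238769531), (174.5947723388672, 300.9249572753906), 4.952020645141602)
0.09272661772137791 450
-0.08303183642836931 517
lid ((508.9549865722656, -38.4791259765625), (174.63482666015625, 300.67498779296875), 5.081287860870361)
```

Both fins are within about 0.1° of straight across, and the lid lies flat. I'm handing the job in.

```bash
python3 -c "
from plant import arm
print(arm.sign_off())"
```

```text
the job is handed in; nothing more can be done
None
```

The filters are changed and the job was handed in at about 57 s on the robot's clock, well inside the 210 s limit.

- **Spent cartridges:** I took both brown cartridges out of the middle and right pockets. Both lie flat in the yellow tray.
- **Fresh cartridges:** Each of the three white ones lies flat in its own pocket, green face up. They sit within about 2 mm of the pocket centres, with their tops level at about 53 mm.
    - I tipped two of them over on the bench and picked them up again.
    - The third had moved and fallen over, green face up, while the arm was working elsewhere. I took this to be the announced knock, though I did not see it happen. I found it again in the pictures and placed it from there.
- **Lid:** It was closed before I touched the turnbuttons. Its top is flat at about 70 mm.
- **Turnbuttons:** I gripped and turned both to their end stops. The final fit has each within about 0.1° of straight over the lid. Rougher single-picture fits differed by up to 5.5°; I put this down to noise, since those fits used few pixels or partly hidden fins.
- **Bystanders:** The beaker and the blue upright look-alike measured in the same place at the end as at the start. The bottle, screwdriver and other look-alikes look untouched in the last pictures, but I did not measure them again.

The gripper was open and clear of everything at hand-in.

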